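Build up the idler gear on its stub shaft

ROBOT

A 6-joint arm with a two-finger parallel gripper is mounted at the origin on a cart in front of the work surface, level with it; the furniture and walls round the work are solid. World frame = base frame: x ahead of the robot, y to its left, z up, the work surface at z = 0. Lengths are in mm, angles in rad, forces in N, time in s.
With the tool pointing down it reaches from about 225 to 875 mm from the base axis. Payload 3.4 kg.
Tool frame: the origin (TCP) lies at the very end of the fingers, on their centre line; the grasp point (between the pads) lies 19 mm behind it; x points along the fingers, z is the direction in which the jaws open and shut, and the axes are right-handed (so a half turn about x gives the same grasp; the last joint's range is limited). The gripper opens to 85 mm and grips with 20 to 120 N. Pads are 22 mm wide; open, the fingers measure 114 mm over their backs; the gripper's body (76 mm by 85 mm) begins 54 mm behind the grasp point. The pads swing forward as they close: fully open they stand 13 mm farther back than shut.
Start: joints at [1.108, 0.276, 1.505, -0, 1.361, -0.121], TCP at [192.748, 541.766, 231.328] pointing down, gripper open.
Joint ranges: [-2.89, 2.89], [-0.75, 2.08], [0.22, 2.7], [-1.18, 4.32], [0.11, 2.71], [-2.7, 2.7]. Speed limits (rad/s): [2.57, 2.57, 3.14, 3.14, 3.14, 3.14].

INTERFACE

Orientations are given as a unit quaternion [w, x, y, z].
In Python, from workcell import readout, vision, r gives the robot as it stands.
- The arm moves only by the tool step_arm, never from a script. Its argument "deltas" is a list of rows, each an object with "delta_pos": the shift along the tool's x, y, z in m, a list of three; "rot": the turn, a rotation vector about the tool's x, y, z in rad, a list of three. A call has 1 to 10 rows; each row is the pose to reach, as a shift and turn from the pose commanded when the call began, along the tool's axes at that moment; what a row does not reach only later rows make up. A row lasts 1/10 s, in which the tool goes at most 50 mm and 8.59 degrees, less where a joint would pass 70% of its speed; a pose out of reach is approached as far as the arm can. A call with a gripper value outside its range is refused whole. "hand" is the finger opening in m, from 0 to 0.0854, set as the call begins (left out, the last holds). The fingers move at their own pace and stop on an object; the grip force is fixed at half the most. Time passes only in rows, so rows that repeat a pose let the fingers close. It gives the time, the measured TCP pose, the force and the opening at its end, in the units of the state.
- readout.get_obs(): the state, without advancing time (a new reading comes with each control period).
- vision.get_image(name): name is "scene" or "top" or "wrist"; returns a dict with "frame" (400x640x3 uint8, blue, green, red), "z_map" (400x640 float32, mm along the optical axis (not along the pixel's ray), 0 where there is no reading), "fx", "fy", "cx", "cy" (pixels), "T" (4x4, takes a point from camera to world coordinates); the wrist camera has in their place "mount" (4x4, takes a point from camera to tool coordinates, whose origin is the TCP and whose axes are the tool frame's). Camera axes: x right, y down, z forward; pixel columns grow to the right and rows downward; lengths in mm; the calibration is good to about 2 mm. A picture is of the moment at which its call begins: read the wrist's pose just before it.
- r.close_job(): hands the job in, once; it reports no verdict.
The state is a dict: "clock": time; "q": joint angles; "qvel": joint speeds; "joint_torque": joint torques, N m; "tcp_pos": TCP position; "tcp_rot": TCP orientation; "wrist_force": force on the tool from outside, world axes, zero at the start; "torque": the same for the moment, N m; "width": opening from 0.0 (shut) to 1.0 (fully open).
Only numpy, scipy, OpenCV 4.12 (cv2) and the standard library are available. Lean on these libraries where they do the work, as an engineer would, in place of code of your own. Each camera call takes 0.05 s, during which the arm holds its last target.

TASK

Build up the idler on the upright stub shaft, one part at a time from the bottom: first the hexagon spacer sleeve, then the gear with its journal upward, then the ball bearing over the journal, and last the bronze bush over the end of the journal. Each part must sit squarely, all the way down on the one below it. Leave the core plug, the injector, the piston pin and the bolt where they are.

Things in the scene. Friction and masses are not known exactly. Their poses are not given: they have to be found in the camera images.
- shaft_seat (a point): Shoulder of the upright stub shaft, on its axis, 34 mm above the worktop. Fixed dark flange, 92 mm across, 10 mm thick, with bolt heads; a 33 mm neck rises to the shoulder. Above it the bright shaft is 15 mm in diameter for 38 mm, 10 mm from 41 to 47 mm, then a cone, 4 mm at the tip at 52 mm. Part centres when built, above this point: sleeve 21, gear 50, bearing 65.5, bush 84 mm.
- hex_sleeve_center (a point): Centre of the hexagon spacer sleeve, a bright steel hexagon tube standing on end, 42 mm tall (this point is 21 mm above its foot), 30 mm across flats, 35 mm across corners, bore 17 mm clear. It goes over the 15 mm shaft on to the shoulder. z is its axis (up), x is square to a pair of flats (as are the directions 60 degrees to either side).
- gear_center (a point): Centre of the rim of the dark steel gear lying flat: 60 mm across teeth, 16 mm thick, this point 8 mm above its underside; z up. On top a bright solid journal, a good place to grip: 20.4 mm diameter to 13 mm above the face, 17.6 mm to 22 mm, then a cone, 9 mm across at its top at 26 mm. Below, a hole 12.8 mm wide, 16 mm deep, goes over the shaft's 10 mm end; the gear rests on the sleeve.
- bearing_center (a point): Centre of the ball bearing, a dark steel ring lying flat, 52 mm outside diameter, bore 22.8 mm, 15 mm thick (this point is 7.5 mm above its underside, on the axis, in the open bore). z is its axis (up).
- bush_center (a point): Centre of the bronze bush, a plain brown-yellow bronze tube standing on end, 30 mm outside diameter, bore 20 mm clear, 22 mm tall (this point is 11 mm above its foot). z is its axis (up).
- core_plug_center (a point): Bystander, to be left alone: pressed core plug, a round cup-like plug with a brassy dished top and a black rubber ring round it, 54 mm across, 20 mm tall; this point is at its centre. About 120 mm from it, to the robot's right, an upright post of the bench frame stands at the worktop's edge; another post stands beside the robot's right shoulder.
- injector_center (a point): Bystander, to be left alone: a fuel injector lying on its side, 104 mm long along its y, 28 mm wide, 24 mm high; this point is at its centre. The big castings standing on the worktop round about are up to 175 mm tall.
- piston_pin_center (a point): Bystander, to be left alone: a bright smooth piston pin standing on end, 26 mm in diameter, 60 mm tall; this point is half-way up.
- bolt_center (a point): Bystander, to be left alone: a dark hexagon bolt standing on its head, 68 mm tall, head 23 mm across; this point is half-way up.
There are look-alikes about, which are no part of the job. What is shaped like the part that bears bearing_center but pink is not meant.

How it is judged:
By the outcome, as a careful person would: the job done as asked, in the order asked, and still so for the second after the job is handed in, with the robot touching nothing.
It also fails if it takes over 120 s, if anything falls off the work surface, if the arm or the gripper's body presses on something with over 40 N, if the wrist force passes 120 N, or if a joint passes its speed limit or range.

## Working session

There is one attempt and no reset: what is moved stays moved. The work goes in short steps, Python scripts to look and compute and a tool call to move; the robot and the scene stay as the last step left them, time stands still between calls to the robot, and variables do not carry over. Pictures are saved under pics/ and viewed, and the job is handed in when it is done.

Besides the shell and the picture viewer there is one more tool, called after ">>>" as name(argument=value, ...) on one line, values as JSON. step_arm: Moves the arm, as the interface text tells. Its arguments: {"type":"object","properties":{"deltas":{"type":"array"},"hand":{"type":"number"}},"required":["deltas"]}

```bash
ls; mkdir -p pics; python3 - <<'E'
from workcell import readout, vision, r
import cv2, numpy as np
o=readout.get_obs(); print(o)
for n in ["scene","top","wrist"]:
    d=vision.get_image(n); cv2.imwrite(f"pics/{n}0.png",d["frame"]); np.savez(f"pics/{n}0.npz",**d)
    print(n,d["fx"],d["fy"],d["cx"],d["cy"]); print(np.round(d["T"] if "T" in d else d["mount"],3))
E
```

```text
pics
{'clock': 0.0, 'q': array([ 1.10797888e+00,  2.76618865e-01,  1.50615923e+00,  1.48724695e-05,
        1.36070198e+00, -1.20976651e-01]), 'qvel': array([-0.00080953,  0.00070202,  0.00083635,  0.00197164, -0.00109291,
        0.00128834]), 'joint_torque': array([ 1.72593045e-03, -4.16766572e+01, -2.45815498e+01, -3.27581229e-04,
        1.07524145e-02, -4.05005403e-05]), 'tcp_pos': array([192.49721587, 541.2479123 , 230.41570948]), 'tcp_rot': array([ 0.57716928, -0.40798011,  0.57834951,  0.40735695]), 'wrist_force': array([-0.32449211, -0.38183403, -0.16329273]), 'torque': array([-0.02804118,  0.00172989,  0.031792  ]), 'width': 0.9984773646965703}
scene 403.4608013903408 403.4608013903408 324.0210235844633 197.56197212817503
[[ 5.16000e-01 -5.64000e-01  6.45000e-01 -2.63158e+02]
 [-8.57000e-01 -3.36000e-01  3.92000e-01 -3.91263e+02]
 [-4.00000e-03 -7.54000e-01 -6.57000e-01  8.29930e+02]
 [ 0.00000e+00  0.00000e+00  0.00000e+00  1.00000e+00]]
top 396.79845564835637 396.79845564835637 321.31888832560503 202.7937549590454
[[ 1.500000e-02 -9.900000e-01  1.420000e-01  3.284440e+02]
 [-1.000000e+00 -1.800000e-02 -1.900000e-02  7.386100e+01]
 [ 2.200000e-02 -1.420000e-01 -9.900000e-01  1.129503e+03]
 [ 0.000000e+00  0.000000e+00  0.000000e+00  1.000000e+00]]
wrist 299.99945676172183 299.99945676172183 318.43465774047723 200.79328014536304
[[ 0.00000e+00 -2.91000e-01  9.57000e-01 -1.42107e+02]
 [-0.00000e+00 -9.57000e-01 -2.91000e-01  7.50540e+01]
 [ 1.00000e+00 -0.00000e+00 -0.00000e+00 -9.10000e-02]
 [ 0.00000e+00  0.00000e+00  0.00000e+00  1.00000e+00]]
```

View pics/scene0.png

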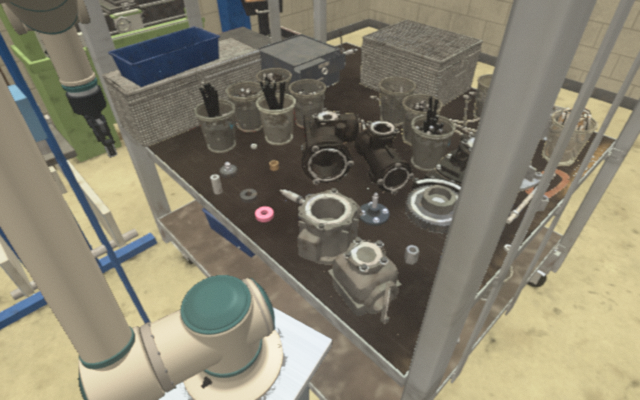

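View pics/top0.png

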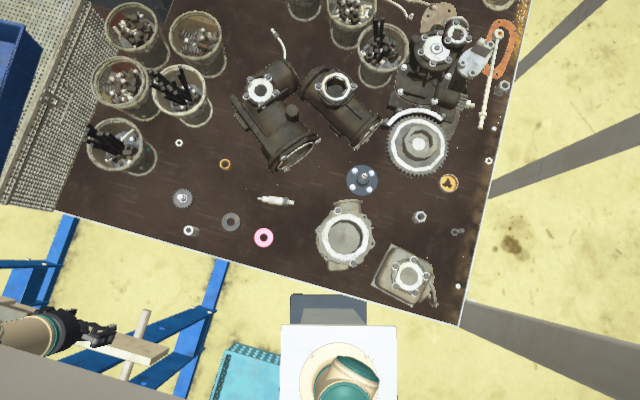

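View pics/wrist0.png

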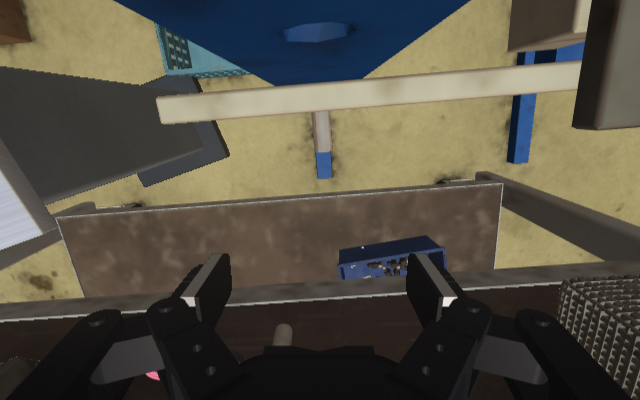

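```bash
python3 - <<'E'
import cv2
a=cv2.imread("pics/top0.png"); 
cv2.imwrite("pics/c1.png",cv2.resize(a[130:260,150:310],None,fx=5,fy=4.6,interpolation=cv2.INTER_CUBIC))
cv2.imwrite("pics/c2.png",cv2.resize(a[140:300,330:480],None,fx=4,fy=3.7,interpolation=cv2.INTER_CUBIC))
b=cv2.imread("pics/scene0.png")
cv2.imwrite("pics/c3.png",cv2.resize(b[130:280,200:440],None,fx=3.3,fy=3.3,interpolation=cv2.INTER_CUBIC))
E
```

```text
(no output)
```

View pics/c1.png

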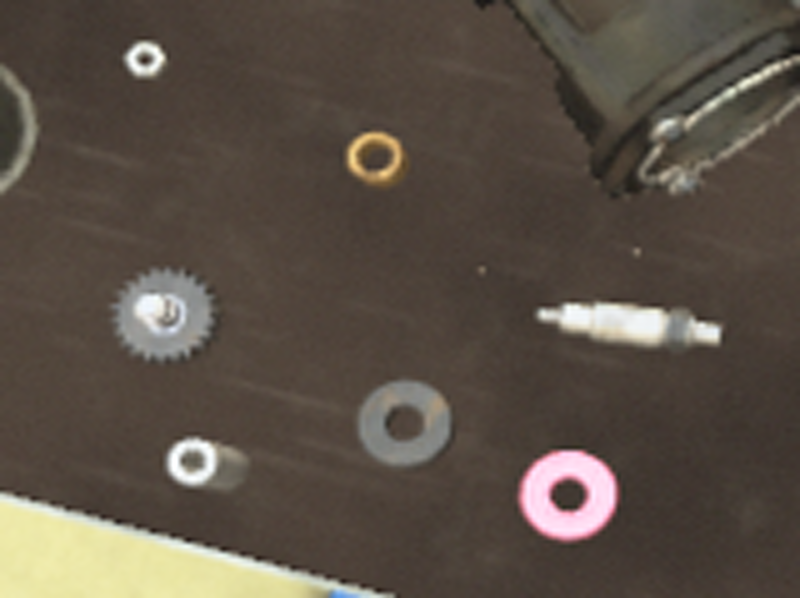

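View pics/c2.png

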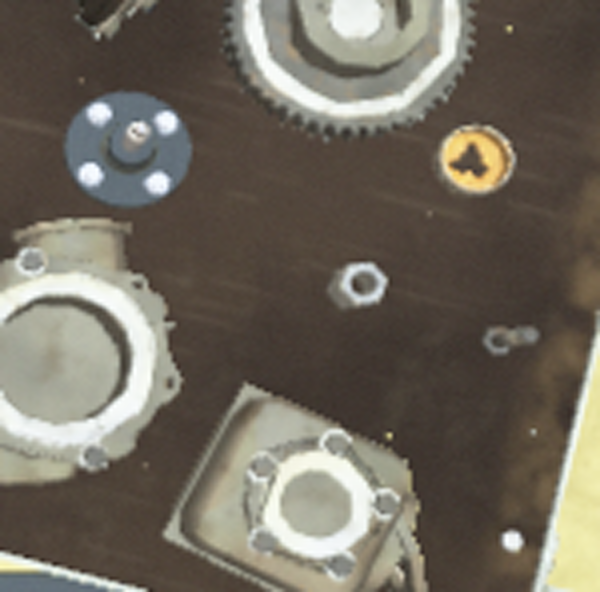

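View pics/c3.png

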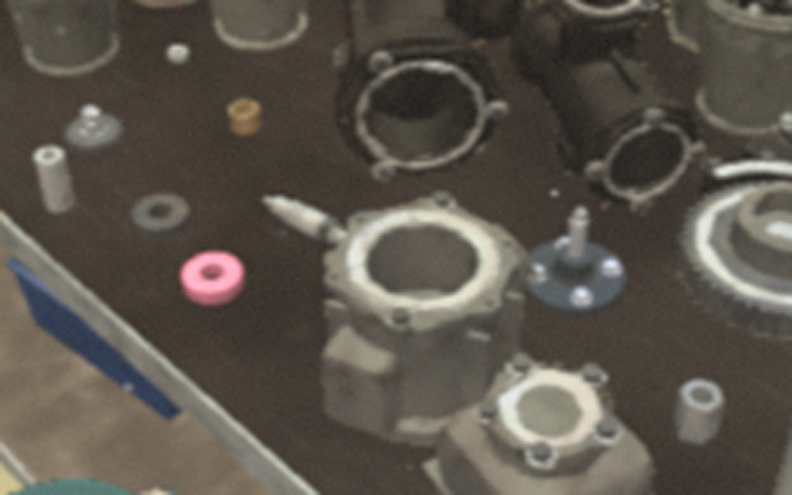

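```bash
cat > h.py <<'E'
import numpy as np, cv2
from scipy.spatial.transform import Rotation as R
from workcell import readout, vision, r
def tool():
    o=readout.get_obs(); q=o["tcp_rot"]; M=np.eye(4)
    M[:3,:3]=R.from_quat([q[1],q[2],q[3],q[0]]).as_matrix(); M[:3,3]=o["tcp_pos"]; return M,o
def shot(name,tag):
    M,o=tool(); d=vision.get_image(name); d=dict(d)
    if "mount" in d: d["T"]=M@d["mount"]
    cv2.imwrite(f"pics/{tag}.png",d["frame"]); np.savez(f"pics/{tag}.npz",**d); return d,M
def load(tag): return dict(np.load(f"pics/{tag}.npz"))
def plane(d,u,v,z):
    c=np.array([(u-d["cx"])/d["fx"],(v-d["cy"])/d["fy"],1.]); T=d["T"]
    w=T[:3,:3]@c; o=T[:3,3]; return o+w*(z-o[2])/w[2]
def pt(d,u,v):
    z=d["z_map"][int(v),int(u)]; c=np.array([(u-d["cx"])/d["fx"],(v-d["cy"])/d["fy"],1.])*z
    return d["T"][:3,:3]@c+d["T"][:3,3]
def proj(d,p):
    T=d["T"]; c=T[:3,:3].T@(np.array(p,float)-T[:3,3]); return d["cx"]+d["fx"]*c[0]/c[2], d["cy"]+d["fy"]*c[1]/c[2]
E
python3 - <<'E'
from h import *
d=load("top0")
P=lambda n,u,v,z:print(n,np.round(plane(d,u,v,z),0),"depth",np.round(pt(d,u,v),0))
P("shaft tip",364,175,86);P("flange",349,187,10);P("flange",375,169,10)
P("sleeve top",420.5,216.5,42);P("gear rim",182.5,198.5,16);P("journal",181,197.5,42);P("bearing",230.5,222,15);P("bush",225,164,22)
P("pin",189,230.5,60);P("nut",179,143,15);P("pink",263,237,15);P("inj",276,200,20);P("plug",449,183,20);P("bolt",463,230,0);P("bolt",455,231,68)
P("bigcast",345,236,170);P("cast2",407,274,170);P("gearcast",419,145,100);P("housing",300,150,50);P("tableedge",460,324,0);P("tableedge",490,190,0)
P("cast2 corner",390,246,130);P("cast2 right",436,290,100);P("edge L", 150,240,0);P("ball",458,285,10);P("bigcast top",346,202,120)
P("gasket casting",255,165,100);P("post",510,190,400)
E
```

```text
shaft tip [556. -60.  86.] depth [557. -61.  84.]
flange [537. -27.  10.] depth [536. -27.  11.]
flange [ 591. -102.   10.] depth [ 593. -103.    1.]
sleeve top [ 451. -223.   42.] depth [ 456. -234.    0.]
gear rim [494. 444.  16.] depth [490. 437.  37.]
journal [492. 439.  42.] depth [492. 439.  42.]
bearing [430. 306.  15.] depth [431. 309.  -1.]
bush [594. 328.  22.] depth [600. 333.  -2.]
pin [401. 406.  60.] depth [403. 415.  31.]
nut [655. 464.  15.] depth [659. 469.   2.]
pink [389. 214.  15.] depth [390. 216.  -5.]
inj [494. 180.  20.] depth [494. 180.  18.]
plug [ 552. -313.   20.] depth [ 556. -320.   -1.]
bolt [ 419. -356.    0.] depth [ 414. -330.   68.]
bolt [ 411. -308.   68.] depth [ 414. -323.   28.]
bigcast [386.  -3. 170.] depth [393. -12.  57.]
cast2 [ 298. -153.  170.] depth [ 297. -158.  145.]
gearcast [ 638. -207.  100.] depth [ 653. -220.   52.]
housing [632. 115.  50.] depth [635. 115.  38.]
tableedge [ 158. -338.    0.] depth [ 159. -336.    7.]
tableedge [ 537. -440.    0.] depth [ 537. -439.    3.]
cast2 corner [ 365. -120.  130.] depth [ 368. -133.   64.]
cast2 right [ 256. -243.  100.] depth [ 250. -273.    1.]
edge L [376. 532.   0.] depth [ 413.  881. -860.]
ball [ 265. -333.   10.] depth [ 264. -337.   -2.]
bigcast top [477.  -9. 120.] depth [481. -12.  92.]
gasket casting [574. 231. 100.] depth [597. 246.   4.]
post [ 464. -296.  400.] depth [ 516. -437.  122.]
```

```bash
cat >> h.py <<'E'
def go(x,y,z,psi=None,cur=None):
    """print tool delta from measured pose to target xyz (mm), psi deg azimuth of tool z, tool x down"""
    M,o=tool(); Rm=M[:3,:3]
    d=Rm.T@(np.array([x,y,z])-M[:3,3])/1000
    cur_psi=np.degrees(np.arctan2(Rm[1,2],Rm[0,2]))
    if psi is None: psi=cur_psi
    a=np.radians(psi); Z=np.array([np.cos(a),np.sin(a),0]); X=np.array([0,0,-1.]); Y=np.cross(Z,X)
    rv=R.from_matrix(Rm.T@np.column_stack([X,Y,Z])).as_rotvec()
    print("pos",np.round(M[:3,3],1),"psi",round(cur_psi,2),"delta",np.round(d,4).tolist(),"rot",np.round(rv,4).tolist())
E
python3 -c "
from h import *
go(192.5,541,320);go(451,-223,320)"
```

```text
pos [192.6 541.4 230.6] psi 70.42 delta [-0.0894, -0.0001, -0.0005] rot [-0.0, -0.0014, -0.0002]
pos [192.6 541.4 230.6] psi 70.42 delta [-0.0886, -0.4997, -0.6337] rot [-0.0, -0.0014, -0.0002]
```

>>> step_arm(deltas=[{"delta_pos": [-0.05, 0, 0], "rot": [0, 0, 0]}, {"delta_pos": [-0.09, 0, 0], "rot": [0, 0, 0]}, {"delta_pos": [-0.09, -0.03, -0.04], "rot": [0, 0, 0]}, {"delta_pos": [-0.09, -0.06, -0.08], "rot": [0, 0, 0]}, {"delta_pos": [-0.09, -0.09, -0.12], "rot": [0, 0, 0]}, {"delta_pos": [-0.09, -0.12, -0.155], "rot": [0, 0, 0]}, {"delta_pos": [-0.09, -0.15, -0.19], "rot": [0, 0, 0]}, {"delta_pos": [-0.09, -0.18, -0.228], "rot": [0, 0, 0]}, {"delta_pos": [-0.09, -0.21, -0.266], "rot": [0, 0, 0]}, {"delta_pos": [-0.09, -0.24, -0.304], "rot": [0, 0, 0]}])

```text
clock: 1.15
tcp_pos: [316.9, 173.1, 321.3]
tcp_rot: [0.578, -0.408, 0.577, 0.408]
wrist_force: [0.8, 0.7, 0.2]
width: 0.995
```

```bash
python3 -c "
from h import *
go(451,-223,320)"
```

```text
pos [316.9 173.1 321.3] psi 70.46 delta [0.0013, -0.2589, -0.3285] rot [-0.0, 0.0003, 0.0005]
```

>>> step_arm(deltas=[{"delta_pos": [0, -0.03, -0.039], "rot": [0, 0, 0]}, {"delta_pos": [0, -0.06, -0.077], "rot": [0, 0, 0]}, {"delta_pos": [0, -0.09, -0.115], "rot": [0, 0, 0]}, {"delta_pos": [0, -0.12, -0.153], "rot": [0, 0, 0]}, {"delta_pos": [0, -0.15, -0.191], "rot": [0, 0, 0]}, {"delta_pos": [0, -0.18, -0.229], "rot": [0, 0, 0]}, {"delta_pos": [0, -0.21, -0.267], "rot": [0, 0, 0]}, {"delta_pos": [0, -0.24, -0.305], "rot": [0, 0, 0]}, {"delta_pos": [0.08, -0.259, -0.3285], "rot": [0, 0, 0]}, {"delta_pos": [0.12, -0.259, -0.3285], "rot": [0, 0, 0]}])

```text
clock: 2.15
tcp_pos: [451.2, -220.9, 224.9]
tcp_rot: [0.579, -0.409, 0.578, 0.405]
wrist_force: [1.0, -0.5, -0.4]
width: 1.001
```

```bash
python3 -c "
from h import *
d,M=shot('wrist','w1'); print(M[:3,3], readout.get_obs()['q'])
print(proj(d,(451,-223,42)))"
```

```text
[ 451.24071868 -220.92337036  224.91601268] [-5.93619896e-01  1.74504072e-01  1.68361383e+00 -8.48012361e-04
  1.29839625e+00 -1.81995243e+00]
(np.float64(316.99221260821594), np.float64(179.82666894751134))
```

View pics/w1.png

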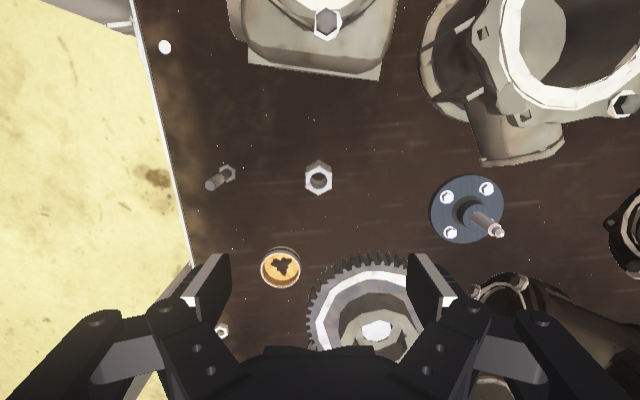

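>>> step_arm(deltas=[{"delta_pos": [0.04, 0, -0.002], "rot": [0, 0, 0]}, {"delta_pos": [0.08, 0, -0.002], "rot": [0, 0, 0]}, {"delta_pos": [0.105, 0, -0.002], "rot": [0, 0, 0]}, {"delta_pos": [0.105, 0, -0.002], "rot": [0, 0, 0]}, {"delta_pos": [0.105, 0, -0.002], "rot": [0, 0, 0]}])

```text
clock: 2.7
tcp_pos: [449.4, -219.5, 121.1]
tcp_rot: [0.578, -0.408, 0.578, 0.408]
wrist_force: [0.7, -0.0, 0.1]
width: 1.0
```

```bash
python3 -c "
from h import *
d,M=shot('wrist','w2'); print(M[:3,3])
u,v=proj(d,(451,-223,42)); print(u,v)
u,v=int(u),int(v)
cv2.imwrite('pics/w2c.png',cv2.resize(d['frame'][max(0,v-75):v+75,u-100:u+100],None,fx=4,fy=4,interpolation=cv2.INTER_CUBIC)); print(max(0,v-75),u-100)"
```

```text
[ 449.35161134 -219.48290721  121.14516546]
315.072941258546 213.5222890970441
138 215
```

View pics/w2c.png

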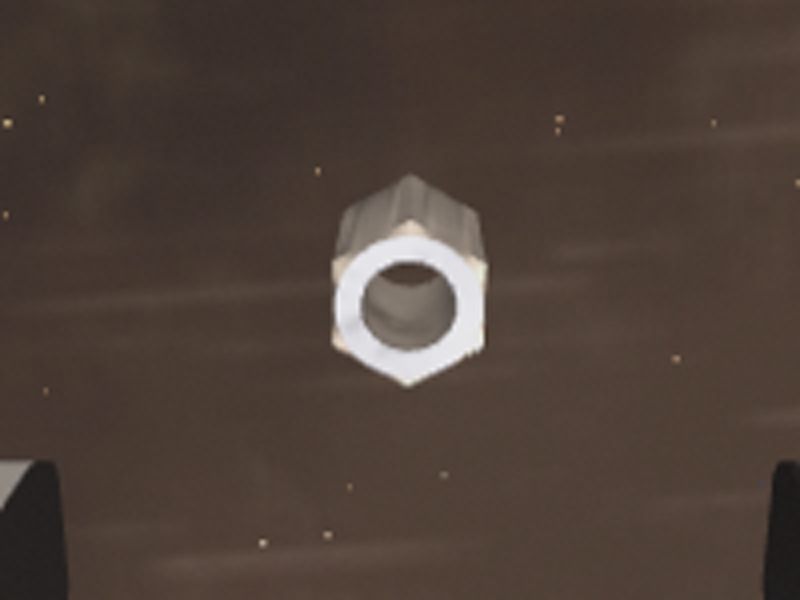

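```bash
cat >> h.py <<'E'
def fitc(P):
    P=np.asarray(P); A=np.c_[2*P[:,0],2*P[:,1],np.ones(len(P))]; s=np.linalg.lstsq(A,(P[:,:2]**2).sum(1),rcond=None)[0]
    rr=np.sqrt(s[2]+s[0]**2+s[1]**2); e=np.hypot(P[:,0]-s[0],P[:,1]-s[1])-rr
    return s[0],s[1],rr,e.std()
def blobs(d,mask,z,amin=60):
    cs,h=cv2.findContours(mask.astype(np.uint8)*255,cv2.RETR_CCOMP,cv2.CHAIN_APPROX_NONE); out=[]
    for c,hh in zip(cs,h[0]):
        if cv2.contourArea(c)<amin: continue
        P=np.array([plane(d,u,v,z) for u,v in c[:,0,:]]); f=fitc(P)
        uv=c[:,0,:].mean(0); out.append((hh[3]>=0,uv,f)); print("hole" if hh[3]>=0 else "blob",np.round(uv,1),"xy",np.round(f[:2],2),"r",round(f[2],2),"sd",round(f[3],2),"area",cv2.contourArea(c))
    return out
def intool(M,p): return np.round(M[:3,:3].T@(np.array(p)-M[:3,3]),2)
E
python3 - <<'E'
from h import *
d=load('w2'); g=d['frame'].min(axis=2).copy()
g[:, :215]=0;g[:,415:]=0;g[300:]=0
for t in (150,170,185): 
    print(t);blobs(d,g>t,42)
# right flat edge: bright annulus; whole part mask via saturation
E
```

```text
150
blob [317.  213.7] xy [ 451.9  -221.75] r 15.01 sd 0.83 area 1082.0
hole [316.7 213.8] xy [ 451.82 -222.  ] r 9.67 sd 0.25 area 452.5
blob [349.1  57.5] xy [ 300.58 -141.59] r 64.2 sd 4.34 area 655.0
blob [232.   39.7] xy [ 315.26 -230.94] r 10.2 sd 3.63 area 311.5
blob [359.1  10.3] xy [ 327.14 -147.94] r 24.89 sd 10.94 area 2318.5
170
blob [316.9 213.7] xy [ 452.03 -221.71] r 14.74 sd 0.72 area 1040.0
hole [316.9 214. ] xy [ 451.93 -221.96] r 9.85 sd 0.22 area 469.0
blob [379.9  10.7] xy [ 334.38 -136.95] r 5.35 sd 1.38 area 228.0
185
blob [317.5 213.6] xy [ 452.19 -221.69] r 14.51 sd 0.63 area 1009.0
hole [316.6 214. ] xy [ 451.88 -221.94] r 9.94 sd 0.22 area 478.0
```

```bash
python3 -c "
from h import *
M,o=tool(); print(intool(M,(451.9,-221.9,42)))
go(451.9,-221.9,9)"
```

```text
[79.97 -2.17 -1.14]
pos [ 450. -220.  122.] psi 70.43 delta [0.113, -0.0021, -0.0011] rot [0.0, -0.0006, 0.0028]
```

>>> step_arm(deltas=[{"delta_pos": [0.03, -0.002, -0.001], "rot": [0, 0, 0]}, {"delta_pos": [0.06, -0.002, -0.001], "rot": [0, 0, 0]}, {"delta_pos": [0.09, -0.002, -0.001], "rot": [0, 0, 0]}, {"delta_pos": [0.105, -0.002, -0.001], "rot": [0, 0, 0]}, {"delta_pos": [0.113, -0.002, -0.001], "rot": [0, 0, 0]}, {"delta_pos": [0.113, -0.002, -0.001], "rot": [0, 0, 0]}], hand=0.055)

```text
clock: 3.35
tcp_pos: [451.2, -221.4, 7.9]
tcp_rot: [0.578, -0.408, 0.578, 0.407]
wrist_force: [0.3, 0.1, 0.7]
width: 0.643
```

>>> step_arm(deltas=[{"delta_pos": [0, 0, 0], "rot": [0, 0, 0]}, {"delta_pos": [0, 0, 0], "rot": [0, 0, 0]}, {"delta_pos": [0, 0, 0], "rot": [0, 0, 0]}, {"delta_pos": [0, 0, 0], "rot": [0, 0, 0]}, {"delta_pos": [0, 0, 0], "rot": [0, 0, 0]}, {"delta_pos": [0, 0, 0], "rot": [0, 0, 0]}, {"delta_pos": [0, 0, 0], "rot": [0, 0, 0]}], hand=0.0)

```text
clock: 4.05
tcp_pos: [451.7, -221.8, 8.9]
tcp_rot: [0.578, -0.409, 0.577, 0.406]
wrist_force: [-0.3, 0.6, 6.2]
width: 0.344
```

```bash
python3 -c "
from h import *
d,M=shot('wrist','w3'); print(M[:3,3])
cv2.imwrite('pics/w3c.png',d['frame'][150:])"
```

```text
[ 451.70514601 -221.79263476    8.85855924]
```

View pics/w3.png

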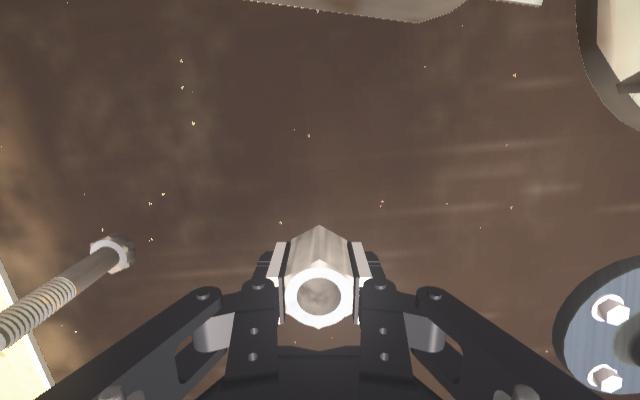

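```bash
python3 - <<'E'
from h import *
d=load('w3'); g=d['frame'].min(axis=2).copy(); M=d['T']@np.linalg.inv(d['mount'])
g[:, :284]=0;g[:,356:]=0;g[:240]=0;g[345:]=0
for t in (150,185,200):
    for b in blobs(d,g>t,42): print(intool(M,(b[2][0],b[2][1],42)))
E
```

```text
blob [320.8 275.2] xy [ 447.4 -219.3] r 17.77 sd 2.52 area 4639.5
hole [317.6 297.2] xy [ 451.88 -221.56] r 7.82 sd 2.11 area 899.0
[-33.16   4.77   0.89]
[-33.14  -0.21   0.26]
blob [318.5 294.5] xy [ 451.53 -221.76] r 15.1 sd 0.82 area 3462.0
hole [318.5 296.1] xy [ 451.8  -221.91] r 9.37 sd 0.15 area 1346.0
[-33.14   0.06  -0.05]
[-33.14  -0.25  -0.1 ]
blob [318.7 294.3] xy [ 451.64 -221.76] r 14.97 sd 0.82 area 3402.0
hole [318.5 296. ] xy [ 451.74 -221.91] r 9.43 sd 0.13 area 1361.0
[-3.314e+01 -5.000e-02 -2.000e-02]
[-33.14  -0.19  -0.12]
```

```bash
python3 -c "
from h import *
go(451.9,-221.9,190);go(613,-81,190)"
```

```text
pos [ 451.7 -221.8    8.8] psi 70.41 delta [-0.1812, -0.0009, -0.0002] rot [0.0, -0.0007, 0.0036]
pos [ 451.7 -221.8    8.8] psi 70.41 delta [-0.1809, -0.1054, 0.1866] rot [0.0, -0.0007, 0.0036]
```

>>> step_arm(deltas=[{"delta_pos": [-0.02, 0, 0], "rot": [0, 0, 0]}, {"delta_pos": [-0.06, 0, 0], "rot": [0, 0, 0]}, {"delta_pos": [-0.1, 0, 0], "rot": [0, 0, 0]}, {"delta_pos": [-0.14, 0, 0], "rot": [0, 0, 0]}, {"delta_pos": [-0.18, -0.02, 0.03], "rot": [0, 0, 0]}, {"delta_pos": [-0.18, -0.04, 0.07], "rot": [0, 0, 0]}, {"delta_pos": [-0.18, -0.06, 0.11], "rot": [0, 0, 0]}, {"delta_pos": [-0.18, -0.08, 0.15], "rot": [0, 0, 0]}, {"delta_pos": [-0.18, -0.105, 0.187], "rot": [0, 0, 0]}, {"delta_pos": [-0.18, -0.105, 0.187], "rot": [0, 0, 0]}])

```text
clock: 5.1
tcp_pos: [616.2, -76.3, 187.0]
tcp_rot: [0.578, -0.409, 0.575, 0.409]
wrist_force: [-0.2, -0.9, -2.8]
width: 0.338
```

>>> step_arm(deltas=[{"delta_pos": [0, 0, 0], "rot": [0, 0, 0.003]}, {"delta_pos": [0, 0, 0], "rot": [0, 0, 0.003]}, {"delta_pos": [0, 0, 0], "rot": [0, 0, 0.003]}])

```text
clock: 5.4
tcp_pos: [610.9, -80.9, 187.3]
tcp_rot: [0.577, -0.406, 0.579, 0.408]
wrist_force: [-0.1, 0.5, -2.2]
width: 0.34
```

```bash
python3 -c "
from h import *
d,M=shot('wrist','w4'); print(M[:3,3]);print(proj(d,(557,-61,86)),proj(d,(557,-61,10)))"
```

```text
[610.93019425 -80.88431287 187.28813374]
(np.float64(319.38076371193233), np.float64(133.08562974069895)) (np.float64(319.195108549549), np.float64(127.83986503633143))
```

View pics/w4.png

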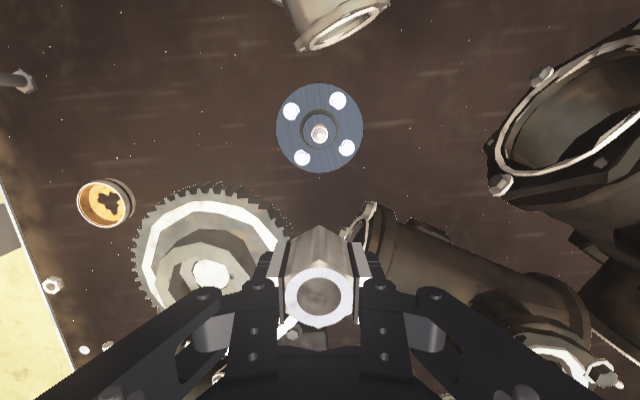

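```bash
python3 - <<'E'
from h import *
d=load('w4'); f=d['frame'].astype(int); M=d['T']@np.linalg.inv(d['mount'])
m=(f[...,0]-f[...,2]>12)|(f.min(axis=2)>150); m=m.copy(); m[:70]=0;m[185:]=0;m[:,:265]=0;m[:,:][:,375:]=0
m=cv2.morphologyEx(m.astype(np.uint8),cv2.MORPH_CLOSE,np.ones((3,3)))
print("flange z=10"); blobs(d,m,10,400)
g=d['frame'].min(axis=2); c=g[115:150,300:340]
cv2.imwrite('pics/w4c.png',cv2.resize(d['frame'][75:180,265:375],None,fx=7,fy=5.7,interpolation=cv2.INTER_CUBIC)) 
E
```

```text
flange z=10
blob [319.2 127.4] xy [558.49 -61.55] r 44.32 sd 0.31 area 5887.5
hole [317.4 126.1] xy [558.02 -62.06] r 19.79 sd 3.0 area 560.5
```

View pics/w4c.png

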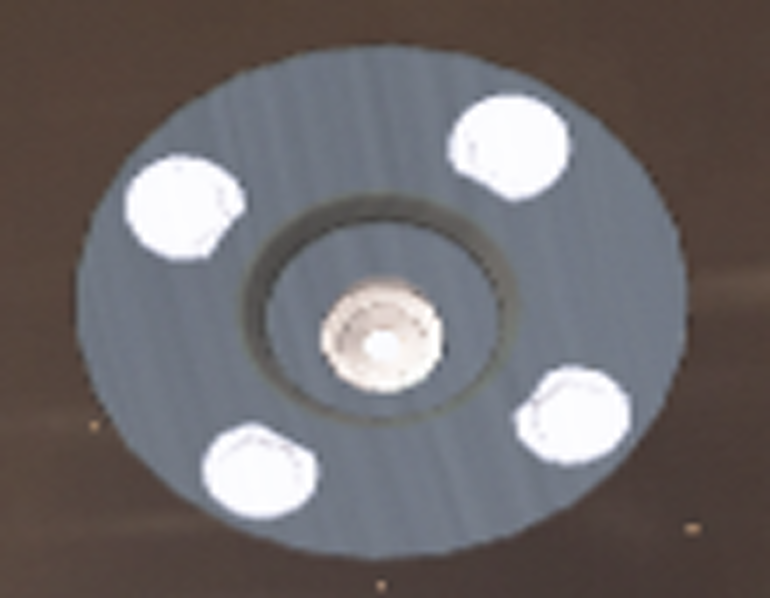

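```bash
python3 - <<'E'
from h import *
d=load('w4'); M=d['T']@np.linalg.inv(d['mount'])
print(plane(d,319.3,134.9,86))
g=d['frame'].astype(int); m=(g[...,2]-g[...,0]>=0)&(g.min(axis=2)>110); m=m.copy();m[:120]=0;m[148:]=0;m[:,:308]=0;m[:,332:]=0
blobs(d,m,72,30)
M2,o=tool(); print(M2[:3,3])
go(558,-61.7,140)
E
```

```text
[558.30801696 -61.53430827  86.        ]
blob [319.2 133.3] xy [558.03 -61.67] r 7.33 sd 0.42 area 243.0
[611.052421   -80.91094931 187.43990197]
pos [611.1 -80.9 187.4] psi 70.33 delta [0.0476, 0.0563, 0.0002] rot [-0.0, -0.0002, -0.0033]
```

>>> step_arm(deltas=[{"delta_pos": [0, 0.03, 0], "rot": [0, 0, 0]}, {"delta_pos": [0, 0.0563, 0], "rot": [0, 0, 0]}, {"delta_pos": [0.03, 0.0563, 0], "rot": [0, 0, 0]}, {"delta_pos": [0.047, 0.0563, 0], "rot": [0, 0, 0]}, {"delta_pos": [0.047, 0.0563, 0], "rot": [0, 0, 0]}, {"delta_pos": [0.047, 0.0563, 0], "rot": [0, 0, 0]}, {"delta_pos": [0.047, 0.0563, 0], "rot": [0, 0, 0]}])

```text
clock: 6.15
tcp_pos: [559.8, -61.7, 141.7]
tcp_rot: [0.578, -0.407, 0.578, 0.408]
wrist_force: [0.8, -0.5, -2.2]
width: 0.341
```

```bash
python3 -c "
from h import *
go(558.1,-61.5,90,70.4)
d,M=shot('wrist','w5')"
```

```text
pos [559.8 -61.7 141.7] psi 70.38 delta [0.0517, 0.0016, -0.0004] rot [-0.0003, 0.0004, -0.0005]
```

View pics/w5.png

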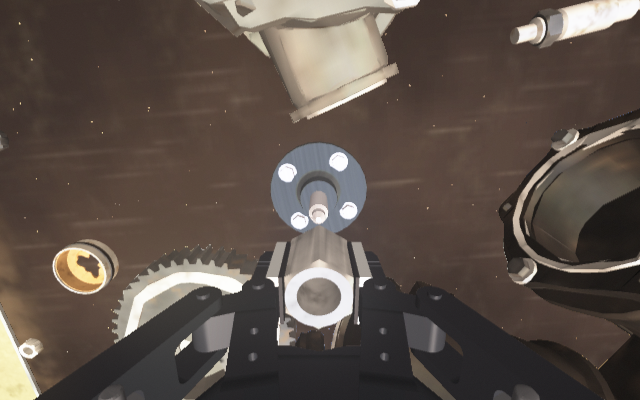

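>>> step_arm(deltas=[{"delta_pos": [0.0, 0.0016, -0.0004], "rot": [0, 0, 0]}, {"delta_pos": [0.015, 0.0016, -0.0004], "rot": [0, 0, 0]}, {"delta_pos": [0.025, 0.0016, -0.0004], "rot": [0, 0, 0]}, {"delta_pos": [0.035, 0.0016, -0.0004], "rot": [0, 0, 0]}, {"delta_pos": [0.042, 0.0016, -0.0004], "rot": [0, 0, 0]}, {"delta_pos": [0.042, 0.0016, -0.0004], "rot": [0, 0, 0]}, {"delta_pos": [0.042, 0.0016, -0.0004], "rot": [0, 0, 0]}])

```text
clock: 6.9
tcp_pos: [557.2, -60.9, 98.4]
tcp_rot: [0.577, -0.407, 0.578, 0.409]
wrist_force: [0.1, 0.2, -1.8]
width: 0.342
```

```bash
python3 -c "
from h import *
go(558.1,-61.5,43,70.4)"
```

```text
pos [557.2 -60.9  98.4] psi 70.42 delta [0.0553, -0.0012, -0.0003] rot [0.0003, 0.0001, -0.003]
```

>>> step_arm(deltas=[{"delta_pos": [0, -0.0005, -0.0003], "rot": [0, 0, 0]}, {"delta_pos": [0, -0.0005, -0.0003], "rot": [0, 0, 0]}, {"delta_pos": [0, -0.0005, -0.0003], "rot": [0, 0, 0]}])

```text
clock: 7.2
tcp_pos: [557.7, -61.4, 98.8]
tcp_rot: [0.577, -0.407, 0.578, 0.408]
wrist_force: [0.1, -0.4, -1.5]
width: 0.346
```

```bash
python3 -c "
from h import *
go(558.1,-61.5,43,70.4)"
```

```text
pos [557.7 -61.4  98.8] psi 70.42 delta [0.0558, -0.0005, 0.0001] rot [0.0003, 0.0002, -0.0023]
```

Foot is at about 90, tip 86. Descend in small steps, stopping short.

>>> step_arm(deltas=[{"delta_pos": [0.01, -0.0005, 0], "rot": [0, 0, -0.002]}, {"delta_pos": [0.018, -0.0005, 0], "rot": [0, 0, -0.002]}, {"delta_pos": [0.026, -0.0005, 0], "rot": [0, 0, -0.002]}, {"delta_pos": [0.034, -0.0005, 0], "rot": [0, 0, -0.002]}, {"delta_pos": [0.042, -0.0005, 0], "rot": [0, 0, -0.002]}, {"delta_pos": [0.048, -0.0005, 0], "rot": [0, 0, -0.002]}, {"delta_pos": [0.048, -0.0005, 0], "rot": [0, 0, -0.002]}])

```text
clock: 7.9
tcp_pos: [557.0, -61.3, 49.3]
tcp_rot: [0.577, -0.407, 0.578, 0.409]
wrist_force: [-0.8, 0.9, -1.9]
width: 0.339
```

>>> step_arm(deltas=[{"delta_pos": [0.002, 0, 0], "rot": [0, 0, 0]}, {"delta_pos": [0.004, 0, 0], "rot": [0, 0, 0]}, {"delta_pos": [0.006, 0, 0], "rot": [0, 0, 0]}, {"delta_pos": [0.007, 0, 0], "rot": [0, 0, 0]}, {"delta_pos": [0.007, 0, 0], "rot": [0, 0, 0]}])

```text
clock: 8.4
tcp_pos: [557.7, -61.5, 43.4]
tcp_rot: [0.578, -0.407, 0.578, 0.408]
wrist_force: [-0.1, 0.5, -1.8]
width: 0.34
```

>>> step_arm(deltas=[{"delta_pos": [0.001, 0, 0], "rot": [0, 0, 0]}, {"delta_pos": [0.0015, 0, 0], "rot": [0, 0, 0]}, {"delta_pos": [0.0015, 0, 0], "rot": [0, 0, 0]}])

```text
clock: 8.7
tcp_pos: [557.9, -61.5, 42.9]
tcp_rot: [0.578, -0.408, 0.578, 0.408]
wrist_force: [-1.1, 0.1, 5.6]
width: 0.339
```

```bash
python3 -c "
from h import *
print(readout.get_obs())"
```

```text
{'clock': 8.7, 'q': array([-2.33875209e-01,  4.23701563e-01,  1.79871836e+00,  1.71767860e-04,
        9.19339922e-01, -1.46300331e+00]), 'qvel': array([ 3.74600579e-05, -7.76241738e-04,  2.22374819e-03,  1.67962667e-04,
       -3.89309030e-03,  8.77407512e-04]), 'joint_torque': array([-1.05266261e-01, -4.13712537e+01, -1.81007516e+01,  2.15136894e-02,
       -6.38752822e-01, -3.83997249e-03]), 'tcp_pos': array([557.94821179, -61.52922731,  42.90575082]), 'tcp_rot': array([ 0.57774222, -0.4076131 ,  0.57774793,  0.40776564]), 'wrist_force': array([-1.05566308,  0.05673176,  5.60418448]), 'torque': array([ 0.04898191,  0.29181668, -0.01307055]), 'width': 0.33938161631263003}
```

>>> step_arm(deltas=[{"delta_pos": [0, 0, 0], "rot": [0, 0, 0]}, {"delta_pos": [0, 0, 0], "rot": [0, 0, 0]}, {"delta_pos": [0, 0, 0], "rot": [0, 0, 0]}, {"delta_pos": [0, 0, 0], "rot": [0, 0, 0]}], hand=0.06)

```text
clock: 9.1
tcp_pos: [557.8, -61.5, 41.8]
tcp_rot: [0.578, -0.407, 0.578, 0.408]
wrist_force: [0.8, -0.3, -0.4]
width: 0.702
```

>>> step_arm(deltas=[{"delta_pos": [-0.02, 0, 0], "rot": [0, 0, 0]}, {"delta_pos": [-0.05, 0, 0], "rot": [0, 0, 0]}, {"delta_pos": [-0.09, 0, 0], "rot": [0, 0, 0]}, {"delta_pos": [-0.13, 0, 0], "rot": [0, 0, 0]}, {"delta_pos": [-0.17, 0, 0], "rot": [0, 0, 0]}, {"delta_pos": [-0.17, 0, 0], "rot": [0, 0, 0]}, {"delta_pos": [-0.17, 0, 0], "rot": [0, 0, 0]}])

```text
clock: 9.8
tcp_pos: [558.3, -61.6, 212.7]
tcp_rot: [0.578, -0.408, 0.577, 0.407]
wrist_force: [-1.1, 0.0, -0.5]
width: 0.699
```

```bash
python3 - <<'E'
from h import *
d,M=shot('wrist','w6'); print(M[:3,3])
u,v=map(int,proj(d,(558,-61.5,76)));print(u,v)
cv2.imwrite('pics/w6c.png',cv2.resize(d['frame'][v-75:v+75,u-100:u+100],None,fx=4,fy=4,interpolation=cv2.INTER_CUBIC))
g=d['frame'].min(axis=2).copy(); k=np.zeros_like(g);k[v-40:v+40,u-40:u+40]=g[v-40:v+40,u-40:u+40]
for t in (150,185): blobs(d,k>t,76,30)
go(494,441,330)
E
```

```text
[558.27685191 -61.58270124 212.73631108]
318 190
blob [342.8 191.8] xy [567.11 -39.96] r 6.71 sd 0.42 area 145.5
blob [315.8 192.5] xy [559.1  -64.56] r 16.61 sd 2.53 area 862.5
hole [318.4 193.1] xy [558.46 -61.69] r 8.43 sd 1.56 area 120.0
blob [293.4 160.6] xy [523.01 -73.87] r 6.66 sd 0.42 area 157.0
blob [334.9 153.4] xy [529.51 -35.38] r 5.71 sd 1.2 area 108.0
blob [342.8 191.6] xy [567.05 -39.76] r 6.42 sd 0.61 area 133.0
blob [315.7 192.7] xy [559.27 -64.47] r 16.02 sd 2.52 area 800.5
hole [317.2 189.1] xy [556.67 -62.  ] r 4.04 sd 1.36 area 44.5
hole [318.6 190.4] xy [558.31 -61.76] r 8.72 sd 1.68 area 177.0
blob [293.4 160.6] xy [523.   -73.88] r 6.42 sd 0.41 area 146.0
blob [334.7 153.5] xy [529.6  -35.38] r 5.47 sd 1.06 area 99.5
pos [557.3 -61.4 211.3] psi 70.42 delta [-0.1183, 0.2283, 0.4521] rot [0.0, 0.0, -0.0021]
```

View pics/w6c.png

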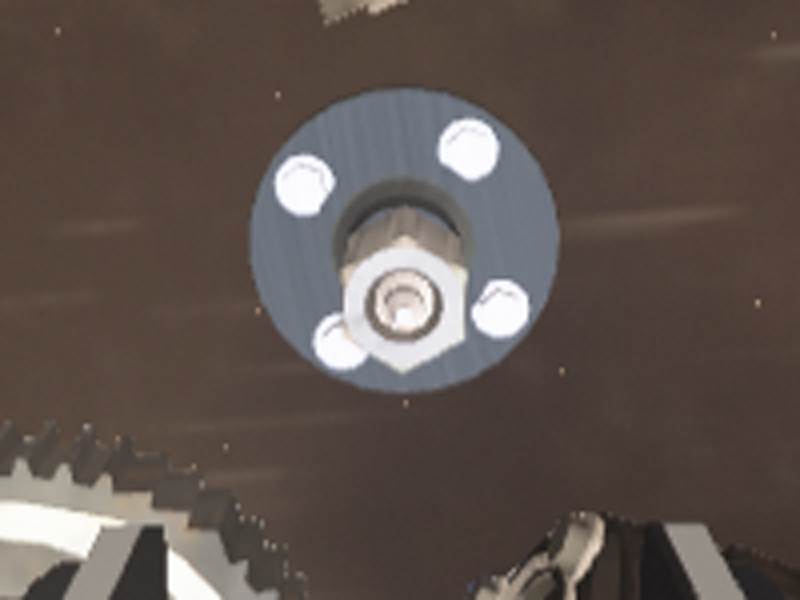

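>>> step_arm(deltas=[{"delta_pos": [-0.04, 0, 0], "rot": [0, 0, 0]}, {"delta_pos": [-0.08, 0.01, 0.02], "rot": [0, 0, 0]}, {"delta_pos": [-0.1, 0.03, 0.06], "rot": [0, 0, 0]}, {"delta_pos": [-0.1, 0.05, 0.1], "rot": [0, 0, 0]}, {"delta_pos": [-0.1, 0.072, 0.143], "rot": [0, 0, 0]}, {"delta_pos": [-0.1, 0.094, 0.186], "rot": [0, 0, 0]}, {"delta_pos": [-0.1, 0.116, 0.229], "rot": [0, 0, 0]}, {"delta_pos": [-0.1, 0.138, 0.272], "rot": [0, 0, 0]}, {"delta_pos": [-0.1, 0.16, 0.315], "rot": [0, 0, 0]}, {"delta_pos": [-0.1, 0.182, 0.358], "rot": [0, 0, 0]}])

```text
clock: 10.85
tcp_pos: [505.3, 338.3, 309.6]
tcp_rot: [0.576, -0.407, 0.579, 0.408]
wrist_force: [1.1, 0.2, -0.6]
width: 0.704
```

```bash
python3 -c "
from h import *
go(494,441,170,70.4)"
```

```text
pos [505.3 338.3 309.6] psi 70.42 delta [0.1394, 0.0446, 0.0934] rot [0.0003, -0.0032, -0.0038]
```

>>> step_arm(deltas=[{"delta_pos": [0, 0.022, 0.046], "rot": [0, 0, 0]}, {"delta_pos": [0.02, 0.044, 0.09], "rot": [0, 0, 0]}, {"delta_pos": [0.06, 0.044, 0.093], "rot": [0, 0, 0]}, {"delta_pos": [0.1, 0.044, 0.093], "rot": [0, 0, 0]}, {"delta_pos": [0.135, 0.044, 0.093], "rot": [0, 0, 0]}, {"delta_pos": [0.135, 0.044, 0.093], "rot": [0, 0, 0]}, {"delta_pos": [0.135, 0.044, 0.093], "rot": [0, 0, 0]}, {"delta_pos": [0.135, 0.044, 0.093], "rot": [0, 0, 0]}])

```text
clock: 11.65
tcp_pos: [497.3, 439.7, 178.9]
tcp_rot: [0.579, -0.407, 0.577, 0.408]
wrist_force: [0.2, 0.2, 0.1]
width: 0.702
```

```bash
python3 -c "
from h import *
d,M=shot('wrist','w7'); print(M[:3,3],proj(d,(494,441,16)))"
```

```text
[497.27357843 439.71301784 178.85864826] (np.float64(318.2979821377899), np.float64(181.1245473154521))
```

View pics/w7.png

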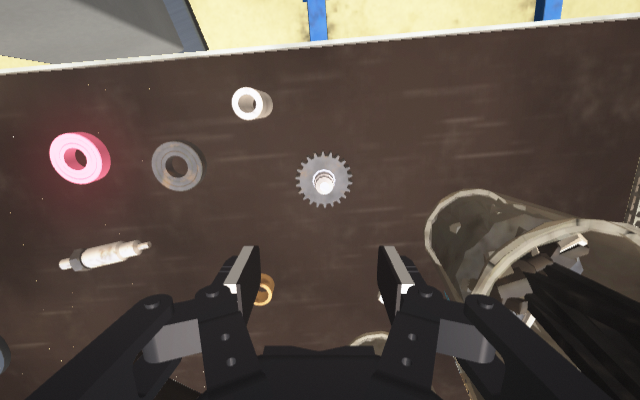

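```bash
python3 - <<'E'
from h import *
d=load('w7'); M=d['T']@np.linalg.inv(d['mount']); f=d['frame'].astype(int); g=f.min(axis=2)
k=np.zeros(g.shape,bool); k[140:220,285:365]=(f.max(axis=2)-f.min(axis=2)<30)[140:220,285:365]&(g[140:220,285:365]>75)
k=cv2.morphologyEx(k.astype(np.uint8),cv2.MORPH_OPEN,np.ones((2,2)))
for b in blobs(d,k,16,200): print(intool(M,(*b[2][:2],16)))
k=np.zeros(g.shape,bool); k[160:205,305:345]=g[160:205,305:345]>200
print('j');
for b in blobs(d,k,35,20): print(intool(M,(*b[2][:2],35)))
for u,v in((428,225),(440,200),(500,192)): print(plane(d,u,v,0), pt(d,u,v))
for u,v in((463,280),(510,240),(600,233),(470,320)): print(plane(d,u,v,100), pt(d,u,v))
cv2.imwrite('pics/w7c.png',cv2.resize(d['frame'][145:215,285:365],None,fx=8,fy=8,interpolation=cv2.INTER_CUBIC))
E
```

```text
blob [323.9 180.1] xy [496.5  447.02] r 27.54 sd 1.73 area 2080.0
[162.87   3.29   6.21]
j
blob [323.1 178.9] xy [491.88 447.17] r 10.12 sd 2.18 area 273.0
[143.87   7.68   4.86]
[588.48864069 541.02478019   0.        ] [582.49032058 538.19416614  11.8699709 ]
[563.69283827 560.72435821   0.        ] [562.78929236 560.09144071   2.11074768]
[577.00128696 625.59701276   0.        ] [577.57694209 626.21247059  -1.22599862]
[596.17992217 533.21951463 100.        ] [581.82104928 527.41017123 118.67453911]
[572.76413887 576.22386567 100.        ] [549.17457361 558.22666766 135.58512264]
[590.8608859  644.92833875 100.        ] [580.75700955 633.84869301 113.5654644 ]
[637.7434415  530.91040271 100.        ] [506.49445801 489.68195538 237.13970028]
```

View pics/w7c.png

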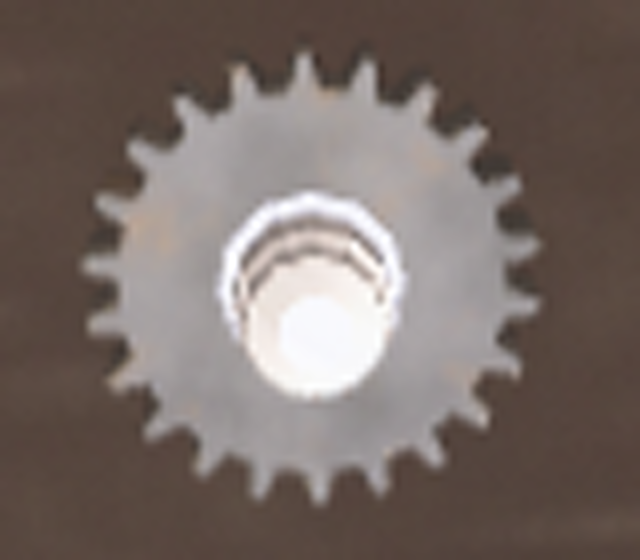

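```bash
python3 -c "
from h import *
d=load('w7');print(plane(d,324.3,186.5,42))
go(496.5,447,60,70.4)"
```

```text
[495.13482203 446.6478338   42.        ]
pos [497.4 439.8 179.4] psi 70.4 delta [0.1194, 0.0035, 0.0061] rot [-0.0001, 0.0034, 0.0013]
```

>>> step_arm(deltas=[{"delta_pos": [0.03, 0.004, 0.006], "rot": [0, 0.003, 0.001]}, {"delta_pos": [0.07, 0.004, 0.006], "rot": [0, 0.003, 0.001]}, {"delta_pos": [0.1, 0.004, 0.006], "rot": [0, 0.003, 0.001]}, {"delta_pos": [0.115, 0.004, 0.006], "rot": [0, 0.003, 0.001]}, {"delta_pos": [0.115, 0.004, 0.006], "rot": [0, 0.003, 0.001]}, {"delta_pos": [0.115, 0.004, 0.006], "rot": [0, 0.003, 0.001]}])

```text
clock: 12.3
tcp_pos: [495.5, 446.9, 64.0]
tcp_rot: [0.578, -0.408, 0.578, 0.408]
wrist_force: [0.0, -0.2, 1.0]
width: 0.704
```

```bash
python3 - <<'E'
from h import *
d,M=shot('wrist','w8'); print(M[:3,3]); f=d['frame'].astype(int); g=f.min(axis=2)
u,v=map(int,proj(d,(496,447,16))); print(u,v)
s=np.s_[v-65:v+65,u-65:u+65]
k=np.zeros(g.shape,bool); k[s]=(f.max(axis=2)-f.min(axis=2)<30)[s]&(g[s]>75)
k=cv2.morphologyEx(k.astype(np.uint8),cv2.MORPH_OPEN,np.ones((2,2)))
for b in blobs(d,k,16,800): print(intool(M,(*b[2][:2],16)))
cv2.imwrite('pics/w8c.png',cv2.resize(d['frame'][v-75:v+75,u-100:u+100],None,fx=4,fy=4,interpolation=cv2.INTER_CUBIC)); print(v-75,u-100)
go(496,446.9,18,70.4)
E
```

```text
[495.50704955 446.90180196  64.04326909]
319 225
blob [311.  232.3] xy [501.57 441.99] r 32.79 sd 5.02 area 6243.5
[48.04 -7.37 -2.58]
150 219
pos [495.8 447.2  64.6] psi 70.41 delta [0.0466, -0.0002, -0.0002] rot [0.0001, 0.0007, 0.0005]
```

View pics/w8c.png

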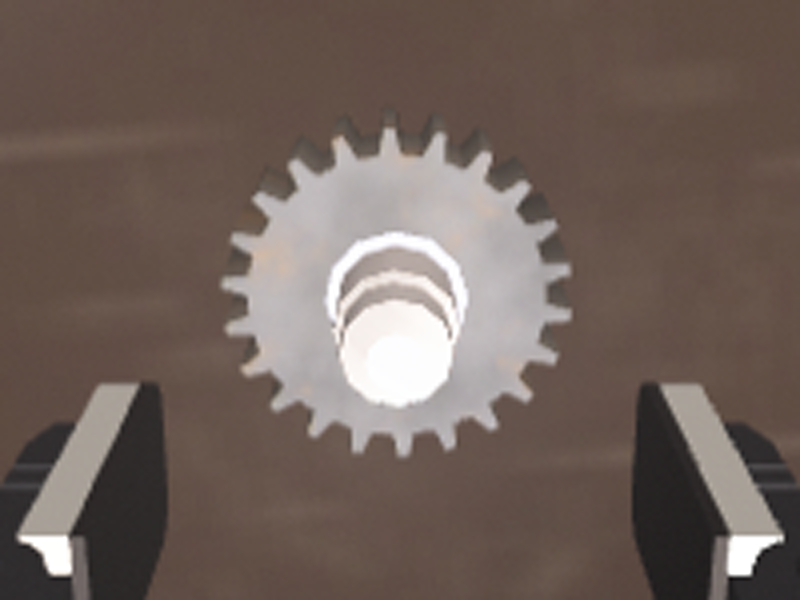

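```bash
python3 - <<'E'
from h import *
d=load('w8'); M=d['T']@np.linalg.inv(d['mount'])
for u,v,z in((317.9,222.6,16),(318.6,238.2,42)):
    p=plane(d,u,v,z); print(p,intool(M,p))
E
```

```text
[493.70622536 447.00429092  16.        ] [48.04  1.72 -0.5 ]
[493.76349182 447.48434815  42.        ] [22.04  1.83 -0.03]
```

>>> step_arm(deltas=[{"delta_pos": [0.02, 0.0018, -0.0002], "rot": [0, 0, 0]}, {"delta_pos": [0.035, 0.0018, -0.0002], "rot": [0, 0, 0]}, {"delta_pos": [0.042, 0.0018, -0.0002], "rot": [0, 0, 0]}, {"delta_pos": [0.046, 0.0018, -0.0002], "rot": [0, 0, 0]}, {"delta_pos": [0.046, 0.0018, -0.0002], "rot": [0, 0, 0]}, {"delta_pos": [0.046, 0.0018, -0.0002], "rot": [0, 0, 0]}])

```text
clock: 12.95
tcp_pos: [493.1, 447.0, 17.2]
tcp_rot: [0.577, -0.408, 0.578, 0.408]
wrist_force: [0.6, -0.1, -0.1]
width: 0.698
```

>>> step_arm(deltas=[{"delta_pos": [0, 0, 0], "rot": [0, 0, 0]}, {"delta_pos": [0, 0, 0], "rot": [0, 0, 0]}, {"delta_pos": [0, 0, 0], "rot": [0, 0, 0]}, {"delta_pos": [0, 0, 0], "rot": [0, 0, 0]}, {"delta_pos": [0, 0, 0], "rot": [0, 0, 0]}, {"delta_pos": [0, 0, 0], "rot": [0, 0, 0]}, {"delta_pos": [0, 0, 0], "rot": [0, 0, 0]}], hand=0.0)

```text
clock: 13.65
tcp_pos: [492.7, 446.8, 16.9]
tcp_rot: [0.577, -0.408, 0.579, 0.408]
wrist_force: [-1.1, -0.6, 5.3]
width: 0.211
```

```bash
python3 - <<'E'
from h import *
d,M=shot('wrist','w9'); print(M[:3,3])
E
```

```text
[492.68225905 446.80661631  16.88325911]
```

View pics/w9.png

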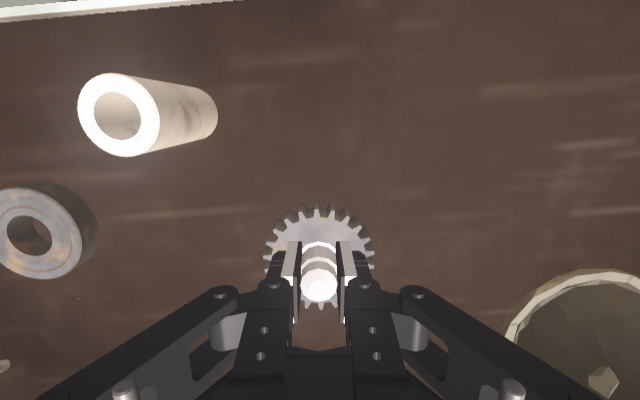

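```bash
python3 -c "
from h import *
go(492.7,446.8,300,70.4);go(600,-76.8,300,70.4)"
```

```text
pos [492.7 446.8  16.9] psi 70.42 delta [-0.2831, 0.0004, -0.0006] rot [0.0003, -0.0018, -0.0014]
pos [492.7 446.8  16.9] psi 70.42 delta [-0.2826, -0.2762, -0.4579] rot [0.0003, -0.0018, -0.0014]
```

>>> step_arm(deltas=[{"delta_pos": [-0.01, 0, 0], "rot": [0, 0, 0]}, {"delta_pos": [-0.04, 0, 0], "rot": [0, 0, 0]}, {"delta_pos": [-0.08, 0, 0], "rot": [0, 0, 0]}, {"delta_pos": [-0.12, 0, 0], "rot": [0, 0, 0]}, {"delta_pos": [-0.16, 0, 0], "rot": [0, 0, 0]}, {"delta_pos": [-0.2, 0, 0], "rot": [0, 0, 0]}, {"delta_pos": [-0.24, 0, 0], "rot": [0, 0, 0]}, {"delta_pos": [-0.27, 0, 0], "rot": [0, 0, 0]}, {"delta_pos": [-0.27, 0, 0], "rot": [0, 0, 0]}, {"delta_pos": [-0.27, 0, 0], "rot": [0, 0, 0]}])

```text
clock: 14.7
tcp_pos: [492.8, 446.7, 285.5]
tcp_rot: [0.576, -0.408, 0.579, 0.408]
wrist_force: [-0.1, 0.1, -3.9]
width: 0.205
```

```bash
python3 - <<'E'
from h import *
d,M=shot('wrist','w10'); print(M[:3,3])
f=d['frame'][180:330,220:420]
cv2.imwrite('pics/w10c.png',cv2.resize(f,None,fx=4,fy=4,interpolation=cv2.INTER_CUBIC))
go(605,-78,300,70.4)
E
```

```text
[492.75778903 446.72068732 285.49785657]
pos [492.2 446.3 284. ] psi 70.42 delta [-0.0143, -0.2819, -0.4563] rot [0.0003, -0.0062, -0.0042]
```

View pics/w10c.png

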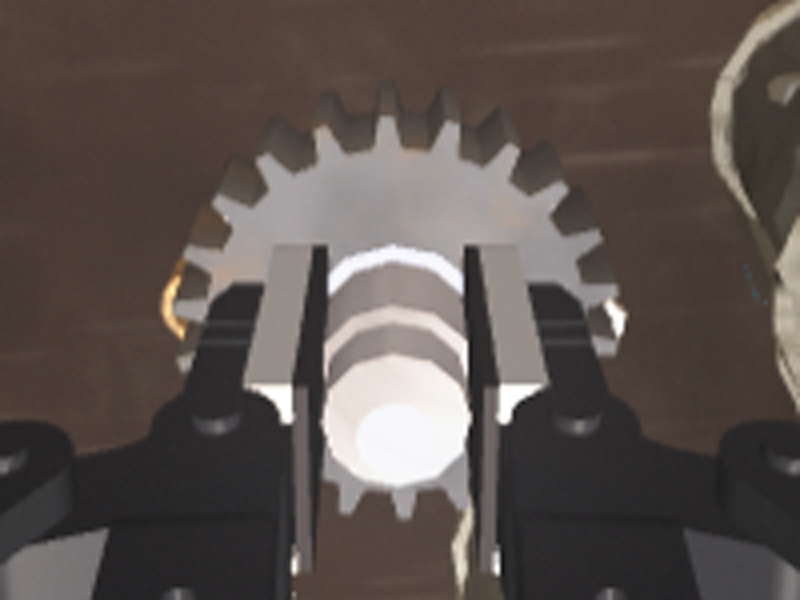

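```bash
cat >> h.py <<'E'
def tplane(d,u,v,x):
    "ray to tool plane x (mm ahead of TCP) -> tool y,z"
    m=d["mount"]; w=m[:3,:3]@np.array([(u-d["cx"])/d["fx"],(v-d["cy"])/d["fy"],1.]); o=m[:3,3]
    return np.round(o+w*(x-o[0])/w[0],2)
E
python3 - <<'E'
from h import *
d=load('w10')
c=lambda a,b:(220+a/4-.4,180+b/4-.4)
print(tplane(d,*c(397,435),-25.1))
t=tplane(d,*c(388,115),.9);b=tplane(d,*c(403,517),.9);print(t,b,(t+b)/2)
print(tplane(d,*c(178,345),.9),tplane(d,*c(620,345),.9))
E
```

```text
[-25.1   -1.52   0.07]
[ 0.9  27.55 -1.04] [  0.9  -31.7    0.94] [ 0.9   -2.075 -0.05 ]
[  0.9   -4.76 -29.11] [ 0.9  -4.77 29.84]
```

>>> step_arm(deltas=[{"delta_pos": [0, -0.015, -0.025], "rot": [0, -0.005, -0.004]}, {"delta_pos": [0, -0.04, -0.065], "rot": [0, -0.005, -0.004]}, {"delta_pos": [0, -0.066, -0.107], "rot": [0, -0.005, -0.004]}, {"delta_pos": [0, -0.092, -0.149], "rot": [0, -0.005, -0.004]}, {"delta_pos": [0, -0.118, -0.191], "rot": [0, -0.005, -0.004]}, {"delta_pos": [0, -0.144, -0.233], "rot": [0, -0.005, -0.004]}, {"delta_pos": [0, -0.17, -0.275], "rot": [0, -0.005, -0.004]}, {"delta_pos": [0, -0.196, -0.317], "rot": [0, -0.005, -0.004]}, {"delta_pos": [0, -0.222, -0.359], "rot": [0, -0.005, -0.004]}, {"delta_pos": [0, -0.248, -0.401], "rot": [0, -0.005, -0.004]}])

```text
clock: 15.75
tcp_pos: [591.1, -15.7, 283.8]
tcp_rot: [0.577, -0.406, 0.578, 0.409]
wrist_force: [0.9, 0.4, -2.6]
width: 0.203
```

```bash
python3 -c "
from h import *
go(612,-81,190,70.4)"
```

```text
pos [591.1 -15.7 283.8] psi 70.41 delta [0.0936, -0.0419, -0.0546] rot [0.0002, 0.0011, -0.0035]
```

>>> step_arm(deltas=[{"delta_pos": [0, -0.021, -0.027], "rot": [0, 0, 0]}, {"delta_pos": [0, -0.041, -0.053], "rot": [0, 0, 0]}, {"delta_pos": [0.035, -0.042, -0.055], "rot": [0, 0, 0]}, {"delta_pos": [0.07, -0.042, -0.055], "rot": [0, 0, 0]}, {"delta_pos": [0.09, -0.042, -0.055], "rot": [0, 0, 0]}, {"delta_pos": [0.09, -0.042, -0.055], "rot": [0, 0, 0]}, {"delta_pos": [0.09, -0.042, -0.055], "rot": [0, 0, 0]}, {"delta_pos": [0.09, -0.042, -0.055], "rot": [0, 0, 0]}, {"delta_pos": [0.09, -0.042, -0.055], "rot": [0, 0, 0]}])

```text
clock: 16.65
tcp_pos: [614.6, -79.7, 198.2]
tcp_rot: [0.579, -0.409, 0.576, 0.407]
wrist_force: [-0.2, 0.1, -1.7]
width: 0.207
```

```bash
python3 - <<'E'
from h import *
d,M=shot('wrist','w11'); print(M[:3,3])
f=d['frame'].astype(int)
m=(f[...,0]-f[...,2]>12)|(f.min(axis=2)>150); m[:70]=0;m[190:]=0;m[:,:265]=0;m[:,375:]=0
m=cv2.morphologyEx(m.astype(np.uint8),cv2.MORPH_CLOSE,np.ones((3,3)))
for b in blobs(d,m,10,1000): print(intool(M,(*b[2][:2],10)))
E
```

```text
[614.58761968 -79.68929208 198.22421427]
blob [316.5 122.6] xy [558.46 -61.53] r 44.29 sd 0.32 area 5589.0
[187.94  59.84  -2.13]
```

View pics/w11.png

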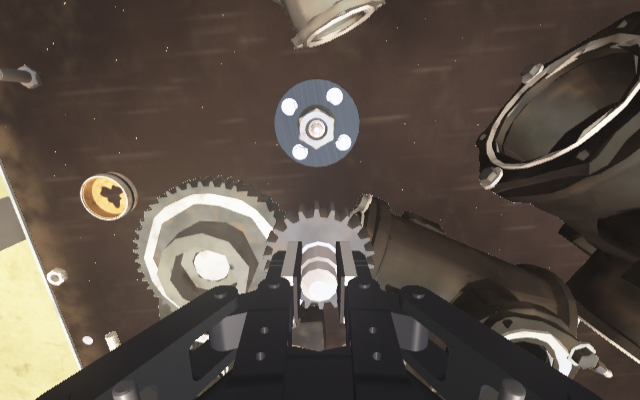

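```bash
python3 -c "
from h import *
go(556.6,-61,125,70.4)"
```

```text
pos [614.5 -79.7 198.2] psi 70.43 delta [0.0729, 0.0611, -0.002] rot [0.0005, 0.0023, 0.0046]
```

>>> step_arm(deltas=[{"delta_pos": [0, 0.03, -0.002], "rot": [0, 0.002, 0.004]}, {"delta_pos": [0, 0.055, -0.002], "rot": [0, 0.002, 0.004]}, {"delta_pos": [0.03, 0.0605, -0.002], "rot": [0, 0.002, 0.004]}, {"delta_pos": [0.06, 0.0605, -0.002], "rot": [0, 0.002, 0.004]}, {"delta_pos": [0.072, 0.0605, -0.002], "rot": [0, 0.002, 0.004]}, {"delta_pos": [0.072, 0.0605, -0.002], "rot": [0, 0.002, 0.004]}, {"delta_pos": [0.072, 0.0605, -0.002], "rot": [0, 0.002, 0.004]}, {"delta_pos": [0.072, 0.0605, -0.002], "rot": [0, 0.002, 0.004]}])

```text
clock: 17.5
tcp_pos: [557.8, -61.6, 126.3]
tcp_rot: [0.578, -0.408, 0.577, 0.407]
wrist_force: [-0.0, 0.2, -2.2]
width: 0.204
```

```bash
python3 -c "
from h import *
go(556.6,-61,93,70.4)
d,M=shot('wrist','w12'); print(M[:3,3])
cv2.imwrite('pics/w12c.png',cv2.resize(d['frame'][120:340,200:440],None,fx=3.3,fy=2.7,interpolation=cv2.INTER_CUBIC))"
```

```text
pos [557.8 -61.6 126.3] psi 70.41 delta [0.0333, 0.0014, 0.0001] rot [0.0003, 0.0005, 0.0014]
[557.83929194 -61.55441997 126.29144857]
```

View pics/w12c.png

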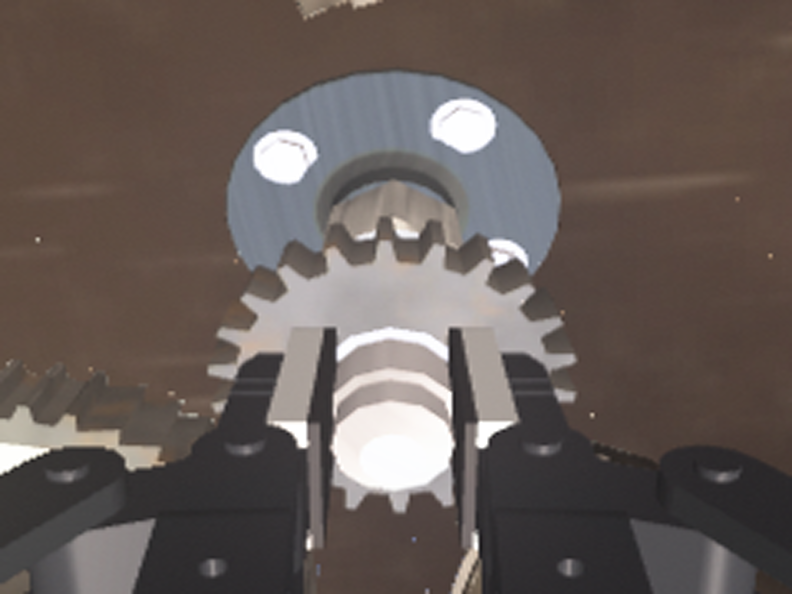

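Aligned. Correct 1.2 mm in y and descend, watching the force.

>>> step_arm(deltas=[{"delta_pos": [0.005, 0.0012, 0], "rot": [0, 0, 0]}, {"delta_pos": [0.012, 0.0012, 0], "rot": [0, 0, 0]}, {"delta_pos": [0.018, 0.0012, 0], "rot": [0, 0, 0]}, {"delta_pos": [0.022, 0.0012, 0], "rot": [0, 0, 0]}, {"delta_pos": [0.026, 0.0012, 0], "rot": [0, 0, 0]}, {"delta_pos": [0.028, 0.0012, 0], "rot": [0, 0, 0]}, {"delta_pos": [0.028, 0.0012, 0], "rot": [0, 0, 0]}, {"delta_pos": [0.028, 0.0012, 0], "rot": [0, 0, 0]}])

```text
clock: 18.35
tcp_pos: [555.3, -60.8, 96.8]
tcp_rot: [0.577, -0.407, 0.578, 0.408]
wrist_force: [0.4, -0.2, -2.7]
width: 0.203
```

```bash
python3 -c "
from h import *
o=readout.get_obs();print(o['wrist_force'],o['torque'])
go(556.6,-61,93,70.4)"
```

```text
[ 0.37053545 -0.2092439  -2.71951253] [ 0.03194011  0.03025168 -0.03193867]
pos [555.3 -60.8  96.8] psi 70.42 delta [0.0038, -0.0014, 0.0002] rot [0.0003, 0.0001, -0.0018]
```

>>> step_arm(deltas=[{"delta_pos": [0, -0.0009, 0], "rot": [0, 0, 0]}, {"delta_pos": [0.001, -0.0009, 0], "rot": [0, 0, 0]}, {"delta_pos": [0.002, -0.0009, 0], "rot": [0, 0, 0]}, {"delta_pos": [0.003, -0.0009, 0], "rot": [0, 0, 0]}, {"delta_pos": [0.004, -0.0009, 0], "rot": [0, 0, 0]}, {"delta_pos": [0.004, -0.0009, 0], "rot": [0, 0, 0]}])

```text
clock: 18.95
tcp_pos: [556.1, -61.1, 92.9]
tcp_rot: [0.577, -0.407, 0.578, 0.408]
wrist_force: [-2.5, 0.6, -0.7]
width: 0.205
```

```bash
python3 -c "
from h import *
o=readout.get_obs();print(o['wrist_force'],o['torque'])
go(556.6,-61,93,70.4)"
```

```text
[-2.48898661  0.55744558 -0.7046212 ] [ 0.02283996  0.10427767 -0.00213917]
pos [556.1 -61.1  92.9] psi 70.41 delta [-0.0001, -0.0005, 0.0003] rot [0.0003, 0.0001, -0.0016]
```

>>> step_arm(deltas=[{"delta_pos": [0.0005, -0.0005, 0], "rot": [0, 0, 0]}, {"delta_pos": [0.001, -0.0005, 0], "rot": [0, 0, 0]}, {"delta_pos": [0.001, -0.0005, 0], "rot": [0, 0, 0]}, {"delta_pos": [0.001, -0.0005, 0], "rot": [0, 0, 0]}])

```text
clock: 19.35
tcp_pos: [556.5, -61.2, 92.9]
tcp_rot: [0.578, -0.407, 0.578, 0.408]
wrist_force: [-2.6, -0.3, 5.9]
width: 0.205
```

```bash
python3 -c "
from h import *
o=readout.get_obs();print(o['wrist_force'],o['torque'],o['tcp_pos'])
d,M=shot('wrist','w13'); print(M[:3,3])
cv2.imwrite('pics/w13c.png',cv2.resize(d['frame'][120:340,200:440],None,fx=3.3,fy=2.7,interpolation=cv2.INTER_CUBIC))"
```

```text
[-2.55833785 -0.32522437  5.92282385] [0.05775266 0.37005613 0.00745615] [556.49237679 -61.22082823  92.91523988]
[556.49237679 -61.22082823  92.91523988]
```

View pics/w13c.png

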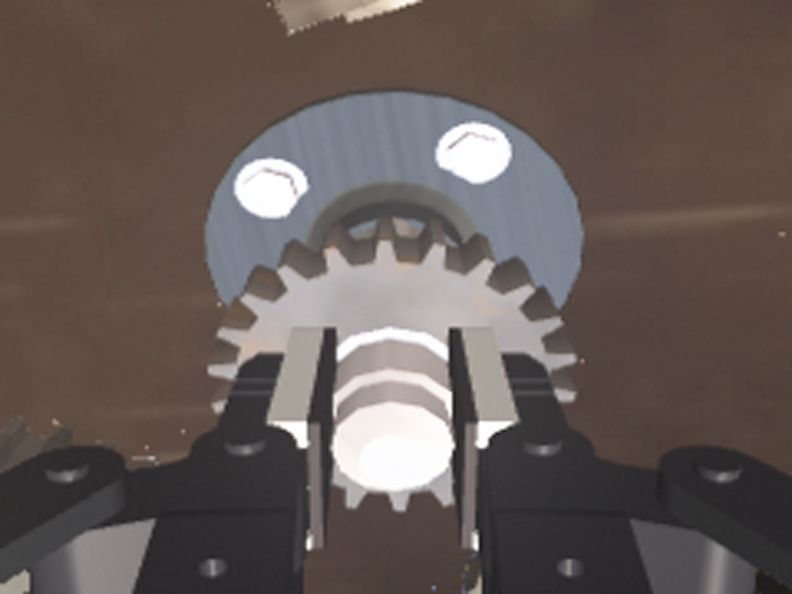

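>>> step_arm(deltas=[{"delta_pos": [0, 0, 0], "rot": [0, 0, 0]}, {"delta_pos": [0, 0, 0], "rot": [0, 0, 0]}, {"delta_pos": [0, 0, 0], "rot": [0, 0, 0]}, {"delta_pos": [0, 0, 0], "rot": [0, 0, 0]}, {"delta_pos": [0, 0, 0], "rot": [0, 0, 0]}], hand=0.06)

```text
clock: 19.9
tcp_pos: [556.4, -61.2, 91.5]
tcp_rot: [0.577, -0.407, 0.578, 0.408]
wrist_force: [0.1, -0.2, -0.0]
width: 0.704
```

>>> step_arm(deltas=[{"delta_pos": [-0.01, 0, 0], "rot": [0, 0, 0]}, {"delta_pos": [-0.04, 0, 0], "rot": [0, 0, 0]}, {"delta_pos": [-0.08, 0, 0], "rot": [0, 0, 0]}, {"delta_pos": [-0.12, 0, 0], "rot": [0, 0, 0]}, {"delta_pos": [-0.13, 0, 0], "rot": [0, 0, 0]}, {"delta_pos": [-0.13, 0, 0], "rot": [0, 0, 0]}, {"delta_pos": [-0.13, 0, 0], "rot": [0, 0, 0]}, {"delta_pos": [-0.13, 0, 0], "rot": [0, 0, 0]}])

```text
clock: 20.7
tcp_pos: [555.5, -61.1, 219.9]
tcp_rot: [0.576, -0.406, 0.579, 0.409]
wrist_force: [-0.5, 0.5, -0.3]
width: 0.705
```

```bash
python3 - <<'E'
from h import *
d,M=shot('wrist','w14'); print(M[:3,3])
u,v=map(int,proj(d,(558,-61.5,92)));print(u,v)
cv2.imwrite('pics/w14c.png',cv2.resize(d['frame'][v-75:v+75,u-100:u+100],None,fx=4,fy=4,interpolation=cv2.INTER_CUBIC)); print(v-75,u-100)
go(430,306,300)
E
```

```text
[555.46802991 -61.05674491 219.87957737]
319 196
121 219
pos [555.6 -61.1 219.8] psi 70.41 delta [-0.0789, 0.2418, 0.3037] rot [-0.0, -0.0003, -0.0057]
```

View pics/w14c.png

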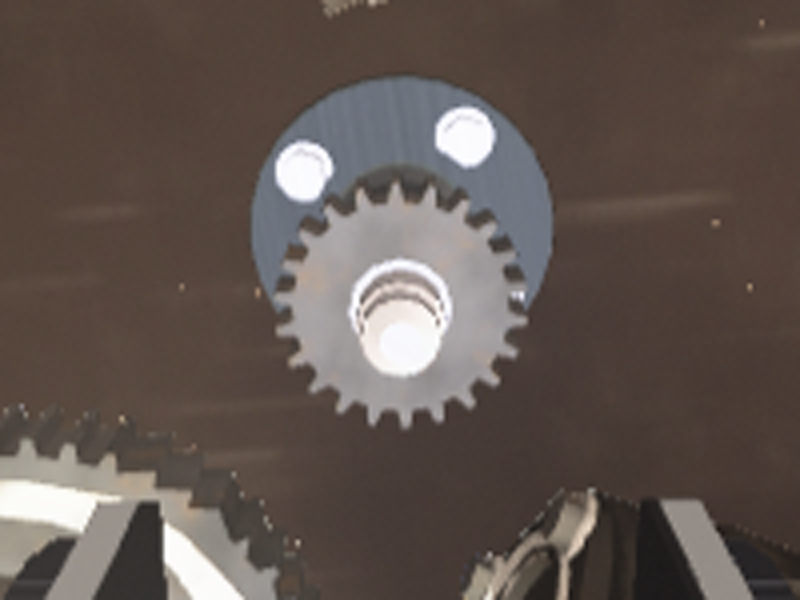

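```bash
python3 - <<'E'
from h import *
d=load('w14'); print(plane(d,318.7,196.6,92),plane(d,319.1,205.6,118), pt(d,318,180),pt(d,319,206))
for u,v in ((318.6,165.8),(318.6,227.6),(287,196),(350.3,196)): print(plane(d,u,v,92))
E
```

```text
[557.65615978 -61.77581108  92.        ] [558.36129986 -61.67286221 118.        ] [542.75852285 -57.16498817  90.59140213] [558.8584689  -61.93933034 117.37171279]
[530.2141728  -52.11211603  92.        ]
[586.95459893 -72.29882293  92.        ]
[547.15837811 -89.54050515  92.        ]
[567.02153034 -33.71132874  92.        ]
```

>>> step_arm(deltas=[{"delta_pos": [-0.04, 0, 0], "rot": [0, 0, -0.005]}, {"delta_pos": [-0.07, 0.02, 0.025], "rot": [0, 0, -0.005]}, {"delta_pos": [-0.07, 0.05, 0.063], "rot": [0, 0, -0.005]}, {"delta_pos": [-0.07, 0.08, 0.1], "rot": [0, 0, -0.005]}, {"delta_pos": [-0.07, 0.11, 0.138], "rot": [0, 0, -0.005]}, {"delta_pos": [-0.07, 0.14, 0.176], "rot": [0, 0, -0.005]}, {"delta_pos": [-0.07, 0.17, 0.213], "rot": [0, 0, -0.005]}, {"delta_pos": [-0.05, 0.2, 0.25], "rot": [0, 0, -0.005]}, {"delta_pos": [-0.01, 0.225, 0.283], "rot": [0, 0, -0.005]}, {"delta_pos": [0.03, 0.242, 0.304], "rot": [0, 0, -0.005]}], hand=0.085)

```text
clock: 21.75
tcp_pos: [431.3, 304.6, 197.0]
tcp_rot: [0.579, -0.409, 0.576, 0.407]
wrist_force: [1.5, 0.0, -0.3]
width: 0.995
```

>>> step_arm(deltas=[{"delta_pos": [0.04, 0, 0], "rot": [0, 0, 0]}, {"delta_pos": [0.07, 0, 0], "rot": [0, 0, 0]}, {"delta_pos": [0.07, 0, 0], "rot": [0, 0, 0]}, {"delta_pos": [0.07, 0, 0], "rot": [0, 0, 0]}, {"delta_pos": [0.07, 0, 0], "rot": [0, 0, 0]}])

```text
clock: 22.25
tcp_pos: [433.4, 302.6, 129.5]
tcp_rot: [0.58, -0.409, 0.576, 0.407]
wrist_force: [-0.3, 1.2, -0.3]
width: 0.994
```

```bash
python3 - <<'E'
from h import *
d,M=shot('wrist','w15'); print(M[:3,3],proj(d,(430,306,15)))
E
```

```text
[433.4454353  302.60861745 129.51946082] (np.float64(320.60919475257504), np.float64(192.1312826179126))
```

View pics/w15.png

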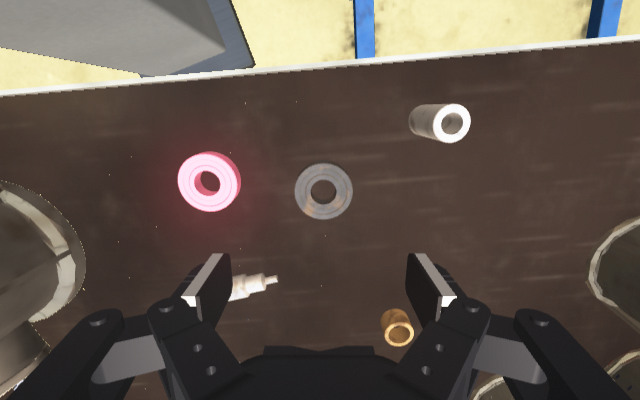

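```bash
python3 - <<'E'
from h import *
d=load('w15'); M=d['T']@np.linalg.inv(d['mount']); f=d['frame'].astype(int)
s=np.s_[150:235,280:370]; k=np.zeros(f.shape[:2],bool)
k[s]=(f.max(axis=2)>95)[s]
k=cv2.morphologyEx(k.astype(np.uint8),cv2.MORPH_CLOSE,np.ones((3,3)))
for b in blobs(d,k,15,200): print(intool(M,(*b[2][:2],15)))
go(430,306,15,70.4)
print(intool(M,plane(d,275,280,20)),intool(M,plane(d,236,285,10)))
cv2.imwrite('pics/w15c.png',cv2.resize(d['frame'][145:235,275:375],None,fx=8,fy=6.6,interpolation=cv2.INTER_CUBIC))
E
```

```text
blob [323. 191.] xy [430.5  308.11] r 25.79 sd 0.25 area 2567.0
hole [323.  191.8] xy [430.5  308.14] r 11.49 sd 0.24 area 508.0
[114.5    5.2    3.94]
[114.5    5.2    3.96]
pos [433.6 302.6 129.8] psi 70.39 delta [0.1148, 0.0051, 0.0017] rot [-0.0003, 0.0028, 0.0055]
[109.83 -80.68 -41.62] [119.8  -92.51 -82.42]
```

View pics/w15c.png

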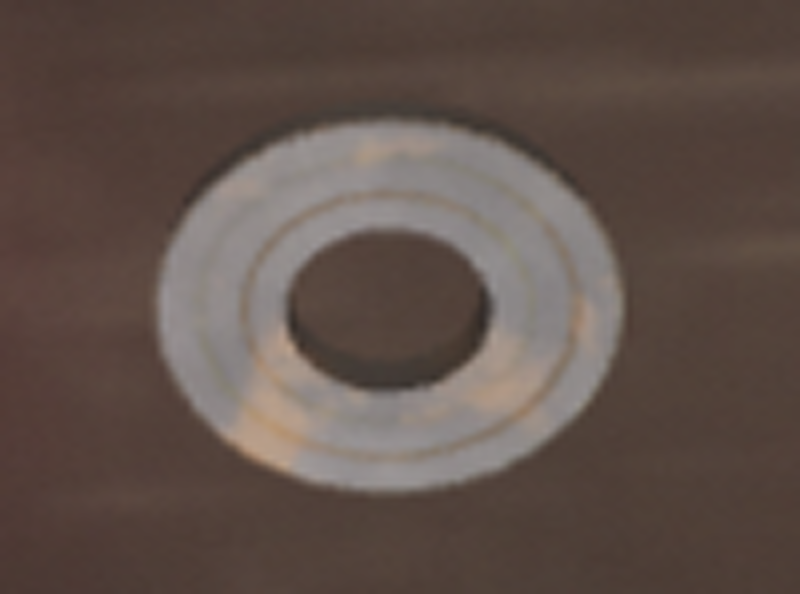

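>>> step_arm(deltas=[{"delta_pos": [0.03, 0.004, 0.0035], "rot": [0, 0.002, 0.005]}, {"delta_pos": [0.06, 0.0045, 0.0038], "rot": [0, 0.002, 0.005]}, {"delta_pos": [0.09, 0.0045, 0.0038], "rot": [0, 0.002, 0.005]}, {"delta_pos": [0.105, 0.0045, 0.0038], "rot": [0, 0.002, 0.005]}, {"delta_pos": [0.105, 0.0045, 0.0038], "rot": [0, 0.002, 0.005]}, {"delta_pos": [0.105, 0.0045, 0.0038], "rot": [0, 0.002, 0.005]}, {"delta_pos": [0.105, 0.0045, 0.0038], "rot": [0, 0.002, 0.005]}], hand=0.07)

```text
clock: 23.0
tcp_pos: [431.0, 307.9, 24.8]
tcp_rot: [0.578, -0.408, 0.577, 0.408]
wrist_force: [0.3, 0.4, -0.5]
width: 0.817
```

```bash
python3 - <<'E'
from h import *
go(430.5,308.1,1.5,70.4)
d,M=shot('wrist','w16'); print(M[:3,3],proj(d,(430.5,308.1,15)))
f=d['frame'].astype(int); 
E
```

```text
pos [431.  307.9  24.8] psi 70.4 delta [0.0233, 0.0005, 0.0] rot [0.0001, 0.001, 0.0006]
[430.96611426 307.86785268  24.80433616] (np.float64(318.7589683572431), np.float64(249.39044687415316))
```

View pics/w16.png

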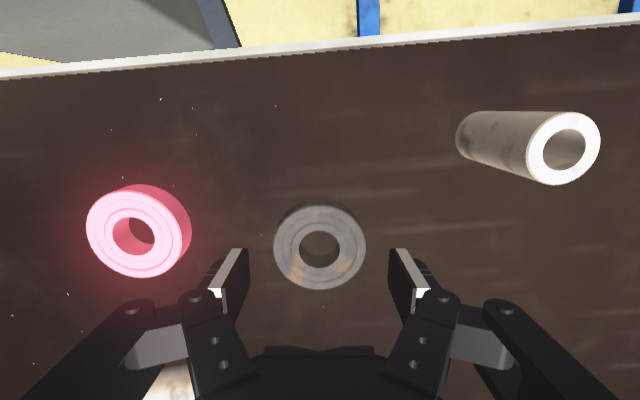

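>>> step_arm(deltas=[{"delta_pos": [0.01, 0.0003, 0], "rot": [0, 0, 0]}, {"delta_pos": [0.018, 0.0003, 0], "rot": [0, 0, 0]}, {"delta_pos": [0.0235, 0.0003, 0], "rot": [0, 0, 0]}, {"delta_pos": [0.0235, 0.0003, 0], "rot": [0, 0, 0]}, {"delta_pos": [0.0235, 0.0003, 0], "rot": [0, 0, 0]}])

```text
clock: 23.55
tcp_pos: [428.9, 307.2, -0.8]
tcp_rot: [0.577, -0.407, 0.579, 0.408]
wrist_force: [-0.1, -0.8, -0.3]
width: 0.824
```

>>> step_arm(deltas=[{"delta_pos": [0, 0, 0], "rot": [0, 0, 0]}, {"delta_pos": [0, 0, 0], "rot": [0, 0, 0]}, {"delta_pos": [0, 0, 0], "rot": [0, 0, 0]}, {"delta_pos": [0, 0, 0], "rot": [0, 0, 0]}, {"delta_pos": [0, 0, 0], "rot": [0, 0, 0]}, {"delta_pos": [0, 0, 0], "rot": [0, 0, 0]}], hand=0.03)

```text
clock: 24.15
tcp_pos: [429.3, 307.4, 0.5]
tcp_rot: [0.577, -0.408, 0.578, 0.408]
wrist_force: [-1.0, -0.6, 5.1]
width: 0.587
```

```bash
python3 - <<'E'
from h import *
d,M=shot('wrist','w17'); print(M[:3,3],readout.get_obs()['wrist_force'])
cv2.imwrite('pics/w17c.png',cv2.resize(d['frame'][200:350,220:420],None,fx=4,fy=4,interpolation=cv2.INTER_CUBIC))
E
```

```text
[429.34701172 307.43503916   0.47501587] [-0.97253745 -0.55104383  5.75699868]
```

View pics/w17c.png

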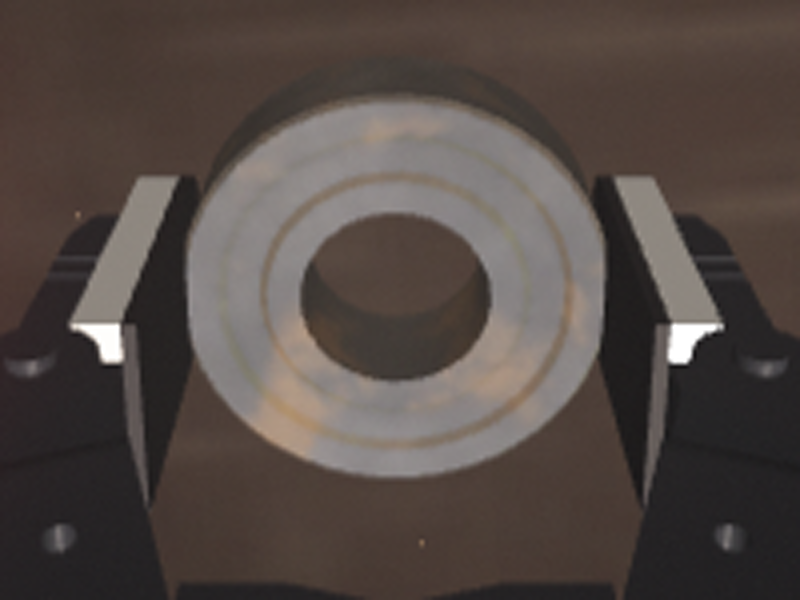

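```bash
cat > bear.py <<'E'
from h import *
def bear(tag,xt):
    d=load(tag); f=d['frame'].astype(int); M=d['T']@np.linalg.inv(d['mount'])
    s=np.s_[240:310,280:360]; k=np.zeros(f.shape[:2],np.uint8); k[s]=(f.min(axis=2)<90)[s]
    k=cv2.morphologyEx(k,cv2.MORPH_OPEN,np.ones((3,3)))
    cs,_=cv2.findContours(k,cv2.RETR_EXTERNAL,cv2.CHAIN_APPROX_NONE); c=max(cs,key=cv2.contourArea)
    P=np.array([tplane(d,u,v,xt) for u,v in c[:,0]])[:,1:]; print("bore in tool yz",np.round(fitc(P),2),c[:,0].mean(0))
E
python3 - <<'E'
from bear import *
bear('w17',-14.5)
E
```

```text
bore in tool yz [-0.74 -0.14 11.17  0.16] [318.44444444 273.93650794]
```

>>> step_arm(deltas=[{"delta_pos": [-0.005, 0, 0], "rot": [0, 0, 0]}, {"delta_pos": [-0.02, 0, 0], "rot": [0, 0, 0]}, {"delta_pos": [-0.06, 0, 0], "rot": [0, 0, 0]}, {"delta_pos": [-0.1, 0, 0], "rot": [0, 0, 0]}, {"delta_pos": [-0.14, 0, 0], "rot": [0, 0, 0]}, {"delta_pos": [-0.18, 0, 0], "rot": [0, 0, 0]}, {"delta_pos": [-0.22, 0, 0], "rot": [0, 0, 0]}, {"delta_pos": [-0.25, 0, 0], "rot": [0, 0, 0]}, {"delta_pos": [-0.25, 0, 0], "rot": [0, 0, 0]}])

```text
clock: 25.1
tcp_pos: [432.0, 308.8, 254.7]
tcp_rot: [0.58, -0.408, 0.575, 0.407]
wrist_force: [0.4, 0.2, -1.3]
width: 0.586
```

```bash
python3 - <<'E'
from bear import *
d,M=shot('wrist','w18'); bear('w18',-14.5); print(readout.get_obs()['wrist_force'])
cv2.imwrite('pics/w18c.png',d['frame'][180:])
go(614,-81,250,70.4)
E
```

```text
bore in tool yz [-0.73 -0.1  11.15  0.17] [318.47619048 273.92857143]
[-0.13596439 -0.24490891 -2.41491339]
pos [430.6 308.  251.9] psi 70.42 delta [0.0018, -0.3032, -0.3051] rot [0.0003, 0.002, 0.0016]
```

View pics/w18c.png

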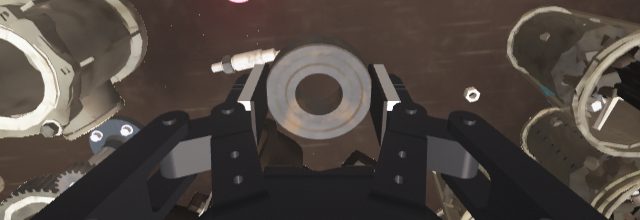

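>>> step_arm(deltas=[{"delta_pos": [0, -0.02, -0.02], "rot": [0, 0, 0]}, {"delta_pos": [0, -0.05, -0.05], "rot": [0, 0, 0]}, {"delta_pos": [0, -0.083, -0.083], "rot": [0, 0, 0]}, {"delta_pos": [0, -0.116, -0.116], "rot": [0, 0, 0]}, {"delta_pos": [0, -0.149, -0.149], "rot": [0, 0, 0]}, {"delta_pos": [0, -0.182, -0.182], "rot": [0, 0, 0]}, {"delta_pos": [0, -0.215, -0.216], "rot": [0, 0, 0]}, {"delta_pos": [0, -0.248, -0.249], "rot": [0, 0, 0]}, {"delta_pos": [0, -0.281, -0.282], "rot": [0, 0, 0]}, {"delta_pos": [0, -0.303, -0.305], "rot": [0, 0, 0]}])

```text
clock: 26.15
tcp_pos: [613.0, -84.4, 246.9]
tcp_rot: [0.576, -0.406, 0.58, 0.408]
wrist_force: [1.1, 0.6, -1.7]
width: 0.586
```

>>> step_arm(deltas=[{"delta_pos": [0.015, 0, 0], "rot": [0, 0, 0]}, {"delta_pos": [0.03, 0, 0], "rot": [0, 0, 0]}, {"delta_pos": [0.03, 0, 0], "rot": [0, 0, 0]}, {"delta_pos": [0.03, 0, 0], "rot": [0, 0, 0]}, {"delta_pos": [0.03, 0, 0], "rot": [0, 0, 0]}, {"delta_pos": [0.03, 0, 0], "rot": [0, 0, 0]}])

```text
clock: 26.75
tcp_pos: [613.2, -81.2, 220.3]
tcp_rot: [0.577, -0.408, 0.578, 0.408]
wrist_force: [-0.5, 0.2, -1.7]
width: 0.589
```

```bash
python3 - <<'E'
from bear import *
d,M=shot('wrist','w19'); bear('w19',-14.5); print(M[:3,3])
u,v=map(int,proj(d,(558,-61.5,100)));print(u,v)
a,b=max(0,v-75),u-100;print(b,a)
cv2.imwrite('pics/w19c.png',cv2.resize(d['frame'][a:a+150,b:b+200],None,fx=4,fy=4,interpolation=cv2.INTER_CUBIC))
go(558,-61.7,150,70.4)
E
```

```text
bore in tool yz [-0.76 -0.09  9.    3.54] [318.97807018 273.12280702]
[613.19715122 -81.20150742 220.25919244]
318 129
218 54
pos [613.2 -81.2 220.3] psi 70.45 delta [0.0703, 0.0585, 0.0] rot [0.0008, -0.0018, -0.0006]
```

View pics/w19c.png

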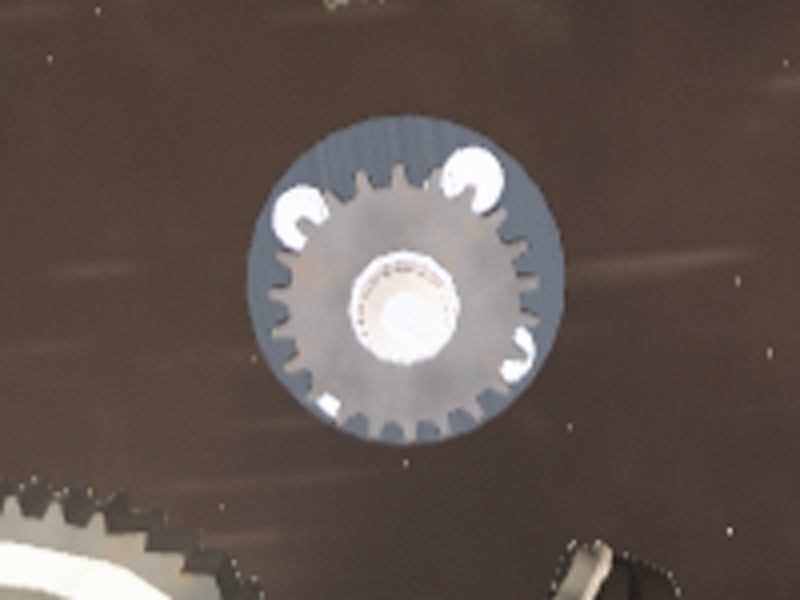

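```bash
python3 - <<'E'
from h import *
d=load('w19'); M=d['T']@np.linalg.inv(d['mount'])
for u,v,z in((318.9,130.3,105),(319.8,132.1,118),(218+405/4-.4,54+302/4-.4,92)):
    p=plane(d,u,v,z);print(p,intool(M,p))
E
```

```text
[558.14223072 -61.60350992 105.        ] [115.29  58.37   0.25]
[558.91497399 -61.11028976 118.        ] [102.29  57.81   0.95]
[557.94302492 -61.58657642  92.        ] [128.29  58.55   0.23]
```

```bash
python3 -c "
from h import *
go(557.5,-61.3,135,70.4)"
```

```text
pos [613.2 -81.2 220.3] psi 70.45 delta [0.0853, 0.0591, 0.0003] rot [0.0008, -0.0018, -0.0006]
```

>>> step_arm(deltas=[{"delta_pos": [0, 0.025, 0], "rot": [0, -0.001, 0]}, {"delta_pos": [0, 0.05, 0], "rot": [0, -0.001, 0]}, {"delta_pos": [0.02, 0.0585, 0], "rot": [0, -0.001, 0]}, {"delta_pos": [0.05, 0.0588, 0], "rot": [0, -0.001, 0]}, {"delta_pos": [0.075, 0.0588, 0], "rot": [0, -0.001, 0]}, {"delta_pos": [0.085, 0.0588, 0], "rot": [0, -0.001, 0]}, {"delta_pos": [0.085, 0.0588, 0], "rot": [0, -0.001, 0]}, {"delta_pos": [0.085, 0.0588, 0], "rot": [0, -0.001, 0]}, {"delta_pos": [0.085, 0.0588, 0], "rot": [0, -0.001, 0]}])

```text
clock: 27.7
tcp_pos: [558.5, -62.1, 136.1]
tcp_rot: [0.578, -0.408, 0.578, 0.407]
wrist_force: [0.6, 0.4, -0.8]
width: 0.59
```

```bash
python3 -c "
from h import *
d,M=shot('wrist','w20');print(proj(d,(558.2,-61.6,118)))
cv2.imwrite('pics/w20c.png',cv2.resize(d['frame'][180:330,220:420],None,fx=4,fy=4,interpolation=cv2.INTER_CUBIC))
go(557.5,-61.3,110,70.4)"
```

```text
(np.float64(319.2941190495358), np.float64(243.05114978135077))
pos [558.4 -62.1 136.1] psi 70.42 delta [0.0261, 0.0011, 0.0004] rot [0.0004, -0.0006, 0.0009]
```

View pics/w20c.png

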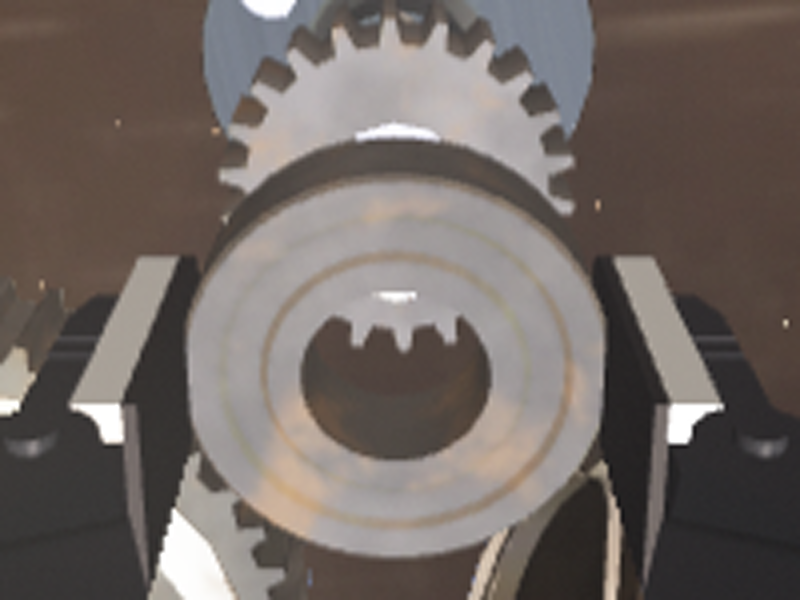

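>>> step_arm(deltas=[{"delta_pos": [0.006, 0.0008, 0.0003], "rot": [0, 0, 0]}, {"delta_pos": [0.013, 0.0008, 0.0003], "rot": [0, 0, 0]}, {"delta_pos": [0.019, 0.0008, 0.0003], "rot": [0, 0, 0]}, {"delta_pos": [0.024, 0.0008, 0.0003], "rot": [0, 0, 0]}, {"delta_pos": [0.024, 0.0008, 0.0003], "rot": [0, 0, 0]}, {"delta_pos": [0.024, 0.0008, 0.0003], "rot": [0, 0, 0]}, {"delta_pos": [0.024, 0.0008, 0.0003], "rot": [0, 0, 0]}])

```text
clock: 28.45
tcp_pos: [556.8, -61.3, 110.8]
tcp_rot: [0.577, -0.407, 0.578, 0.408]
wrist_force: [-0.9, 0.4, -0.6]
width: 0.586
```

```bash
python3 -c "
from h import *
d,M=shot('wrist','w21');print(readout.get_obs()['wrist_force'])
cv2.imwrite('pics/w21c.png',cv2.resize(d['frame'][200:320,240:400],None,fx=5,fy=5,interpolation=cv2.INTER_CUBIC))
go(557.5,-61.3,93,70.4)"
```

```text
[-0.34221929 -0.39978591 -1.8002714 ]
pos [556.8 -61.3 110.9] psi 70.42 delta [0.0179, -0.0007, 0.0003] rot [0.0003, -0.0008, -0.0014]
```

View pics/w21c.png

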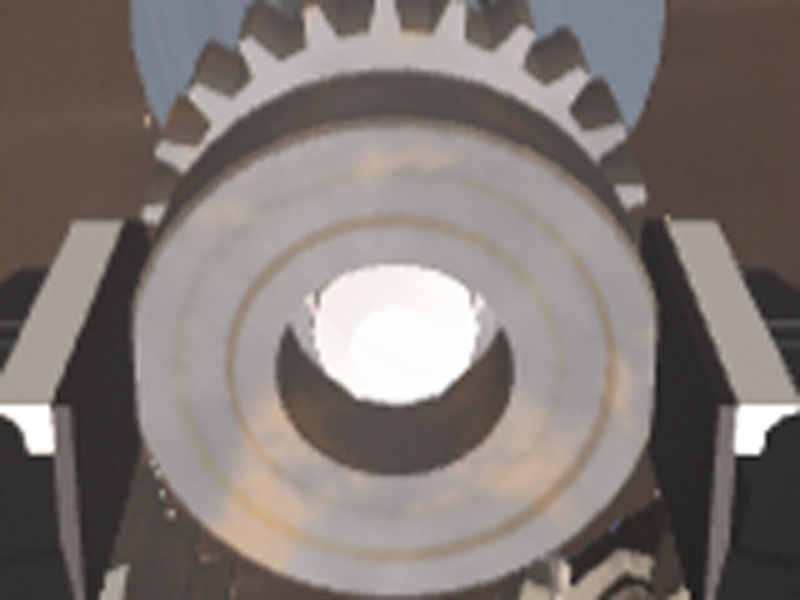

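```bash
python3 -c "
from h import *
d=load('w21');print(tplane(d,319.2,269.9,-7.1))"
```

```text
[-7.1  -2.59  0.26]
```

>>> step_arm(deltas=[{"delta_pos": [0, -0.0012, 0.0002], "rot": [0, 0, 0]}, {"delta_pos": [0.001, -0.0012, 0.0002], "rot": [0, 0, 0]}, {"delta_pos": [0.003, -0.0012, 0.0002], "rot": [0, 0, 0]}, {"delta_pos": [0.004, -0.0012, 0.0002], "rot": [0, 0, 0]}, {"delta_pos": [0.004, -0.0012, 0.0002], "rot": [0, 0, 0]}])

```text
clock: 29.0
tcp_pos: [557.5, -61.4, 106.3]
tcp_rot: [0.577, -0.407, 0.579, 0.408]
wrist_force: [-0.5, -0.6, -1.2]
width: 0.586
```

```bash
python3 -c "
from h import *
d,M=shot('wrist','w22');print(readout.get_obs()['wrist_force'])
cv2.imwrite('pics/w22c.png',cv2.resize(d['frame'][200:320,240:400],None,fx=5,fy=5,interpolation=cv2.INTER_CUBIC))
go(557.5,-61.3,93,70.4)"
```

```text
[ 0.35453335  0.66616699 -1.94723994]
pos [557.6 -61.4 106.4] psi 70.42 delta [0.0134, 0.0001, 0.0001] rot [0.0003, -0.0009, -0.0024]
```

View pics/w22c.png

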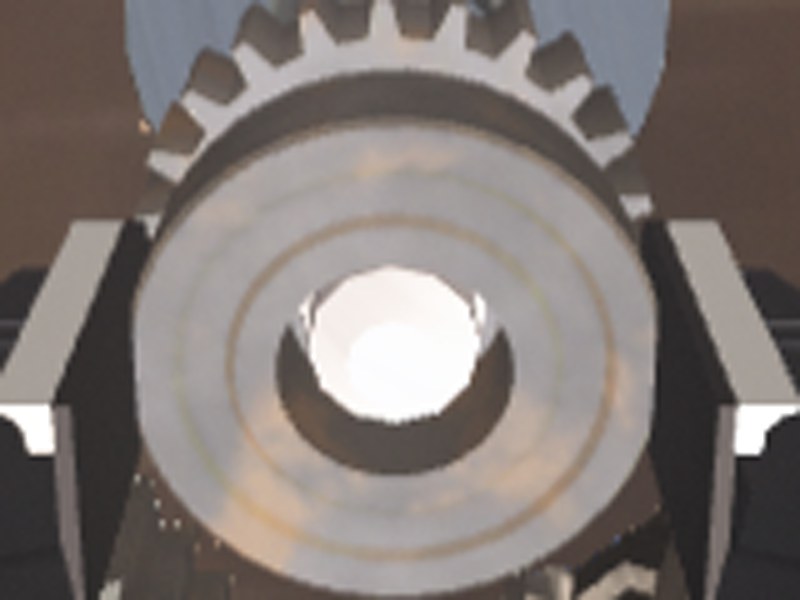

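```bash
python3 -c "
from h import *
d=load('w22');print(tplane(d,318.6,268.4,-7.6),tplane(d,319.4,272.9,-11.6))"
```

```text
[-7.6  -1.46 -0.04] [-11.6   -1.66   0.35]
```

>>> step_arm(deltas=[{"delta_pos": [0.001, -0.0005, 0], "rot": [0, 0, 0]}, {"delta_pos": [0.003, -0.0005, 0], "rot": [0, 0, 0]}, {"delta_pos": [0.005, -0.0005, 0], "rot": [0, 0, 0]}, {"delta_pos": [0.007, -0.0005, 0], "rot": [0, 0, 0]}, {"delta_pos": [0.009, -0.0005, 0], "rot": [0, 0, 0]}, {"delta_pos": [0.011, -0.0005, 0], "rot": [0, 0, 0]}, {"delta_pos": [0.011, -0.0005, 0], "rot": [0, 0, 0]}])

```text
clock: 29.75
tcp_pos: [558.0, -61.6, 95.2]
tcp_rot: [0.577, -0.407, 0.579, 0.408]
wrist_force: [-0.6, -0.1, -1.4]
width: 0.588
```

```bash
python3 -c "
from h import *
print(readout.get_obs()['wrist_force'],readout.get_obs()['torque'])
go(557.5,-61.3,92.5,70.4)"
```

```text
[-0.59543049 -0.10092387 -1.39150414] [0.04810141 0.00370065 0.07561448]
pos [558.  -61.6  95.2] psi 70.42 delta [0.0027, 0.0005, 0.0001] rot [0.0003, -0.001, -0.0027]
```

>>> step_arm(deltas=[{"delta_pos": [0.001, 0, 0], "rot": [0, 0, 0]}, {"delta_pos": [0.002, 0, 0], "rot": [0, 0, 0]}, {"delta_pos": [0.003, 0, 0], "rot": [0, 0, 0]}, {"delta_pos": [0.0035, 0, 0], "rot": [0, 0, 0]}, {"delta_pos": [0.0035, 0, 0], "rot": [0, 0, 0]}])

```text
clock: 30.25
tcp_pos: [558.4, -61.7, 92.6]
tcp_rot: [0.577, -0.407, 0.578, 0.408]
wrist_force: [0.1, 0.6, 2.2]
width: 0.583
```

```bash
python3 -c "
from h import *
d,M=shot('wrist','w23');print(readout.get_obs()['wrist_force'],readout.get_obs()['torque'],M[:3,3])
cv2.imwrite('pics/w23c.png',cv2.resize(d['frame'][200:320,240:400],None,fx=5,fy=5,interpolation=cv2.INTER_CUBIC))"
```

```text
[-0.34408239  0.98256084  2.27842004] [ 0.01034805  0.12535849 -0.01350036] [558.36940269 -61.69363051  92.57763669]
```

View pics/w23c.png

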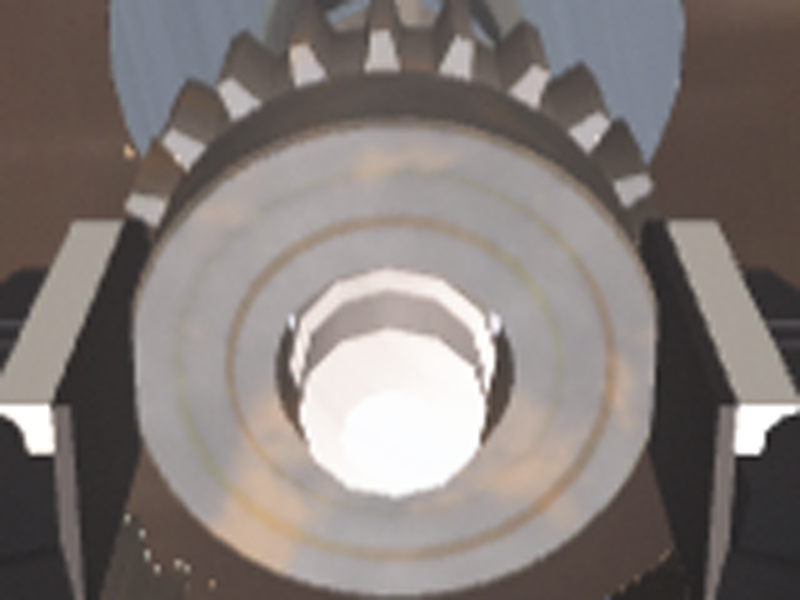

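>>> step_arm(deltas=[{"delta_pos": [0.0005, 0, 0], "rot": [0, 0, 0]}, {"delta_pos": [0.0005, 0, 0], "rot": [0, 0, 0]}])

```text
clock: 30.5
tcp_pos: [558.5, -61.7, 92.5]
tcp_rot: [0.577, -0.408, 0.578, 0.408]
wrist_force: [-1.6, 0.9, 6.3]
width: 0.59
```

>>> step_arm(deltas=[{"delta_pos": [0, 0, 0], "rot": [0, 0, 0]}, {"delta_pos": [0, 0, 0], "rot": [0, 0, 0]}, {"delta_pos": [0, 0, 0], "rot": [0, 0, 0]}, {"delta_pos": [0, 0, 0], "rot": [0, 0, 0]}], hand=0.08)

```text
clock: 30.9
tcp_pos: [558.1, -61.6, 91.3]
tcp_rot: [0.577, -0.407, 0.579, 0.408]
wrist_force: [-0.2, -0.5, -0.4]
width: 0.939
```

>>> step_arm(deltas=[{"delta_pos": [-0.01, 0, 0], "rot": [0, 0, 0]}, {"delta_pos": [-0.04, 0, 0], "rot": [0, 0, 0]}, {"delta_pos": [-0.08, 0, 0], "rot": [0, 0, 0]}, {"delta_pos": [-0.12, 0, 0], "rot": [0, 0, 0]}, {"delta_pos": [-0.13, 0, 0], "rot": [0, 0, 0]}, {"delta_pos": [-0.13, 0, 0], "rot": [0, 0, 0]}, {"delta_pos": [-0.13, 0, 0], "rot": [0, 0, 0]}, {"delta_pos": [-0.13, 0, 0], "rot": [0, 0, 0]}])

```text
clock: 31.7
tcp_pos: [557.3, -61.3, 219.8]
tcp_rot: [0.576, -0.406, 0.579, 0.409]
wrist_force: [-0.0, 0.5, -0.4]
width: 0.935
```

```bash
python3 - <<'E'
from h import *
d,M=shot('wrist','w24'); print(M[:3,3])
u,v=map(int,proj(d,(558,-61.5,107)));print(u-100,v-75)
cv2.imwrite('pics/w24c.png',cv2.resize(d['frame'][v-75:v+75,u-100:u+100],None,fx=4,fy=4,interpolation=cv2.INTER_CUBIC))
f=d['frame'].astype(int); s=np.s_[v-50:v+50,u-50:u+50]; k=np.zeros(f.shape[:2],np.uint8); k[s]=((f.max(axis=2)-f.min(axis=2)<35)&(f.min(axis=2)>80))[s]
blobs(d,k,107,300)
for dd in ((-22,0),(22,0),(0,-22),(0,15)): print(pt(d,u+dd[0],v+dd[1]))
go(594,330,300,70.4)
E
```

```text
[557.27635747 -61.3350156  219.77563034]
218 124
blob [317.5 187.1] xy [546.18 -56.79] r 34.13 sd 3.54 area 4684.0
hole [317.9 172.9] xy [547.08 -58.17] r 20.1 sd 3.46 area 444.0
[551.04852791 -80.64240216 105.75988479]
[564.20406591 -43.71397704 105.66508628]
[538.68013617 -55.42550275 106.33089662]
[570.94687132 -66.92720336 105.68235538]
pos [557.4 -61.4 219.7] psi 70.42 delta [-0.0802, 0.0971, 0.3809] rot [0.0003, -0.0013, -0.0058]
```

View pics/w24c.png

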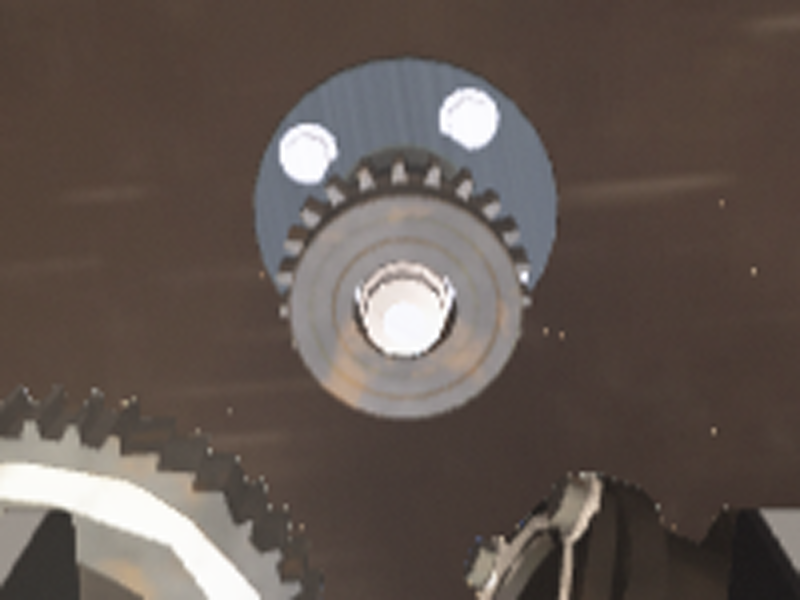

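>>> step_arm(deltas=[{"delta_pos": [-0.04, 0, 0], "rot": [0, 0, -0.005]}, {"delta_pos": [-0.08, 0.005, 0.02], "rot": [0, 0, -0.005]}, {"delta_pos": [-0.08, 0.016, 0.065], "rot": [0, 0, -0.005]}, {"delta_pos": [-0.08, 0.028, 0.111], "rot": [0, 0, -0.005]}, {"delta_pos": [-0.08, 0.04, 0.157], "rot": [0, 0, -0.005]}, {"delta_pos": [-0.08, 0.052, 0.203], "rot": [0, 0, -0.005]}, {"delta_pos": [-0.08, 0.064, 0.25], "rot": [0, 0, -0.005]}, {"delta_pos": [-0.08, 0.076, 0.297], "rot": [0, 0, -0.005]}, {"delta_pos": [-0.08, 0.088, 0.344], "rot": [0, 0, -0.005]}, {"delta_pos": [-0.08, 0.097, 0.381], "rot": [0, 0, -0.005]}], hand=0.055)

```text
clock: 32.75
tcp_pos: [594.3, 332.7, 299.4]
tcp_rot: [0.577, -0.409, 0.578, 0.408]
wrist_force: [-0.7, -0.5, 0.3]
width: 0.644
```

>>> step_arm(deltas=[{"delta_pos": [0.03, 0, 0], "rot": [0, 0, 0]}, {"delta_pos": [0.06, 0, 0], "rot": [0, 0, 0]}, {"delta_pos": [0.06, 0, 0], "rot": [0, 0, 0]}, {"delta_pos": [0.06, 0, 0], "rot": [0, 0, 0]}, {"delta_pos": [0.06, 0, 0], "rot": [0, 0, 0]}])

```text
clock: 33.25
tcp_pos: [596.0, 329.8, 242.9]
tcp_rot: [0.579, -0.409, 0.577, 0.406]
wrist_force: [0.1, -0.2, 0.3]
width: 0.641
```

```bash
python3 - <<'E'
from h import *
d,M=shot('wrist','w25'); print(M[:3,3],proj(d,(594,330,22)))
E
```

```text
[596.03090154 329.77089955 242.90098557] (np.float64(318.06126005703743), np.float64(170.7966779355735))
```

View pics/w25.png

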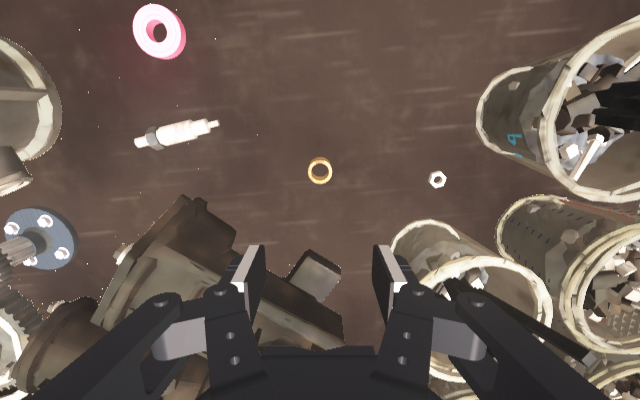

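```bash
python3 - <<'E'
from h import *
d=load('w25'); M=d['T']@np.linalg.inv(d['mount']); f=d['frame'].astype(int)
k=np.zeros(f.shape[:2],np.uint8); s=np.s_[145:200,295:345]; k[s]=((f[...,2]-f[...,0])>45)[s]
for b in blobs(d,k,22,40): c=intool(M,(*b[2][:2],22)); print(c)
print("rel to bush (tool y,z), and world z")
for u,v in ((394,240),(420,222),(450,262),(425,300),(318,252),(300,262),(340,270),(240,235),(185,200),(290,290)):
    p=pt(d,u,v); t=intool(M,p); print((u,v),t[1:]-np.array([c[1],c[2]]),round(p[2]))
# nearest points higher than z=40 within 110 of bush
H,W=d['z_map'].shape; vv,uu=np.mgrid[0:H:2,0:W:2]; z=d['z_map'][::2,::2]
pc=np.stack([(uu-d['cx'])/d['fx']*z,(vv-d['cy'])/d['fy']*z,z],-1)[z>0]
pw=pc@d['T'][:3,:3].T+d['T'][:3,3]; tt=(pw-M[:3,3])@M[:3,:3]
rel=tt[:,1:]-np.array([c[1],c[2]]); 
for lo,hi in ((25,60),(60,100),(100,180)):
    m=(pw[:,2]>lo)&(pw[:,2]<hi); q=rel[m]; dd=np.abs(q).max(1); i=np.argsort(dd)[:6]; print(lo,hi,np.round(q[i]).tolist())
go(594,330,22,70.4)
E
```

```text
blob [319.6 170.1] xy [594.28 331.88] r 15.87 sd 0.88 area 515.0
hole [319.5 169.6] xy [593.3  332.24] r 9.06 sd 0.84 area 166.0
[220.89   3.4    1.25]
[220.88   4.45   1.25]
rel to bush (tool y,z), and world z
(394, 240) [-100.06  101.84] 9
(420, 222) [-73.19 134.22] 10
(450, 262) [-64.24 120.16] 137
(425, 300) [ 8.34 35.04] 297
(318, 252) [-123.19   -2.05] -1
(300, 262) [-128.91  -26.64] 18
(340, 270) [-142.26   28.46] 16
(240, 235) [ -96.83 -110.79] -1
(185, 200) [ -18.67 -138.96] 89
(290, 290) [-113.09  -31.66] 108
25 60 [[-93.0, -98.0], [-98.0, 98.0], [-98.0, 99.0], [-96.0, 99.0], [-97.0, 99.0], [-69.0, -99.0]]
60 100 [[-78.0, -88.0], [-76.0, -89.0], [-75.0, -90.0], [-74.0, -91.0], [-74.0, -93.0], [-73.0, -94.0]]
100 180 [[-75.0, -89.0], [-75.0, -90.0], [-74.0, -90.0], [-75.0, -90.0], [-74.0, -91.0], [-75.0, -91.0]]
pos [596.1 329.8 243.4] psi 70.38 delta [0.2213, 0.0033, -0.0008] rot [-0.0003, 0.0013, 0.0054]
```

>>> step_arm(deltas=[{"delta_pos": [0.04, 0.0035, 0.0013], "rot": [0, 0.001, 0.005]}, {"delta_pos": [0.08, 0.0035, 0.0013], "rot": [0, 0.001, 0.005]}, {"delta_pos": [0.12, 0.0035, 0.0013], "rot": [0, 0.001, 0.005]}, {"delta_pos": [0.16, 0.0035, 0.0013], "rot": [0, 0.001, 0.005]}, {"delta_pos": [0.19, 0.0035, 0.0013], "rot": [0, 0.001, 0.005]}, {"delta_pos": [0.19, 0.0035, 0.0013], "rot": [0, 0.001, 0.005]}, {"delta_pos": [0.19, 0.0035, 0.0013], "rot": [0, 0.001, 0.005]}, {"delta_pos": [0.19, 0.0035, 0.0013], "rot": [0, 0.001, 0.005]}])

```text
clock: 34.1
tcp_pos: [594.9, 332.6, 54.5]
tcp_rot: [0.579, -0.408, 0.577, 0.407]
wrist_force: [-0.8, 0.1, 0.5]
width: 0.644
```

```bash
python3 - <<'E'
from h import *
d,M=shot('wrist','w26'); print(M[:3,3]); f=d['frame'].astype(int)
u,v=map(int,proj(d,(594,332,22)));print(u-100,v-75)
cv2.imwrite('pics/w26c.png',cv2.resize(d['frame'][v-75:v+75,u-100:u+100],None,fx=4,fy=4,interpolation=cv2.INTER_CUBIC))
k=np.zeros(f.shape[:2],np.uint8); s=np.s_[v-40:v+40,u-40:u+40]; k[s]=((f[...,2]-f[...,0])>45)[s]
for b in blobs(d,k,22,40): c=intool(M,(*b[2][:2],22)); print(c)
go(593.8,332,4,70.4)
E
```

```text
[594.8929755  332.5759893   54.51733646]
217 158
blob [317.4 230. ] xy [592.67 332.53] r 16.72 sd 1.45 area 2036.0
hole [317.5 228.2] xy [591.08 333.15] r 7.05 sd 1.04 area 361.0
hole [334.4 229.3] xy [595.18 340.13] r 6.56 sd 2.09 area 140.5
[32.51  2.14 -0.85]
[32.51  3.85 -0.8 ]
[32.53  2.33  7.15]
pos [594.8 332.6  54.6] psi 70.41 delta [0.0505, 0.0008, -0.001] rot [0.0001, 0.0019, 0.0021]
```

View pics/w26c.png

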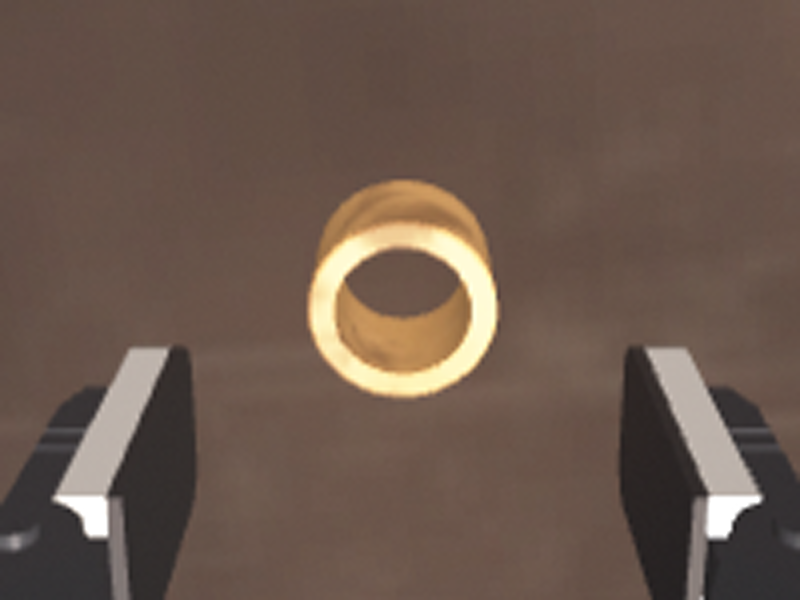

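```bash
python3 - <<'E'
from h import *
d=load('w26'); M=d['T']@np.linalg.inv(d['mount']); p=plane(d,317.3,235.1,22); print(p,intool(M,p))
E
```

```text
[595.36433643 331.5726101   22.        ] [32.52 -0.71 -0.85]
```

>>> step_arm(deltas=[{"delta_pos": [0.02, -0.0005, -0.0009], "rot": [0, 0.001, 0.001]}, {"delta_pos": [0.035, -0.0005, -0.0009], "rot": [0, 0.001, 0.001]}, {"delta_pos": [0.045, -0.0005, -0.0009], "rot": [0, 0.001, 0.001]}, {"delta_pos": [0.05, -0.0005, -0.0009], "rot": [0, 0.001, 0.001]}, {"delta_pos": [0.05, -0.0005, -0.0009], "rot": [0, 0.001, 0.001]}, {"delta_pos": [0.05, -0.0005, -0.0009], "rot": [0, 0.001, 0.001]}])

```text
clock: 34.75
tcp_pos: [593.1, 330.9, 1.8]
tcp_rot: [0.577, -0.407, 0.579, 0.408]
wrist_force: [-0.1, -0.8, -0.1]
width: 0.638
```

>>> step_arm(deltas=[{"delta_pos": [0, 0, 0], "rot": [0, 0, 0]}, {"delta_pos": [0, 0, 0], "rot": [0, 0, 0]}, {"delta_pos": [0, 0, 0], "rot": [0, 0, 0]}, {"delta_pos": [0, 0, 0], "rot": [0, 0, 0]}, {"delta_pos": [0, 0, 0], "rot": [0, 0, 0]}, {"delta_pos": [0, 0, 0], "rot": [0, 0, 0]}], hand=0.01)

```text
clock: 35.35
tcp_pos: [593.5, 331.0, 2.4]
tcp_rot: [0.577, -0.408, 0.579, 0.408]
wrist_force: [-0.9, 0.4, 5.2]
width: 0.323
```

```bash
python3 - <<'E'
from h import *
d,M=shot('wrist','w27'); print(M[:3,3],readout.get_obs()['wrist_force'])
cv2.imwrite('pics/w27c.png',cv2.resize(d['frame'][210:330,240:400],None,fx=5,fy=5,interpolation=cv2.INTER_CUBIC))
E
```

```text
[593.45380023 331.04714678   2.40433323] [ 0.38933165 -0.23899232  5.32832098]
```

View pics/w27c.png

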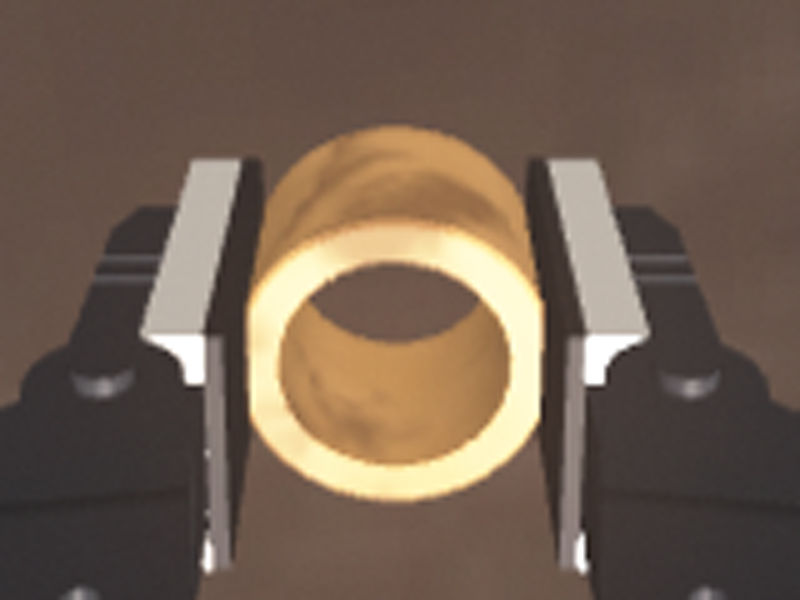

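```bash
python3 - <<'E'
from h import *
d=load('w27'); print(tplane(d,318.7,282.3,-19.6))
for r in (262,466,222,500): print(tplane(d,318.7,210+r/5-.4,-19.6))
E
```

```text
[-19.6   -1.89   0.  ]
[-19.6    8.64   0.  ]
[-19.6  -13.01   0.  ]
[-19.6   12.66   0.  ]
[-19.6  -16.82   0.  ]
```

>>> step_arm(deltas=[{"delta_pos": [-0.005, 0, 0], "rot": [0, 0, 0]}, {"delta_pos": [-0.02, 0, 0], "rot": [0, 0, 0]}, {"delta_pos": [-0.06, 0, 0], "rot": [0, 0, 0]}, {"delta_pos": [-0.1, 0, 0], "rot": [0, 0, 0]}, {"delta_pos": [-0.14, 0, 0], "rot": [0, 0, 0]}, {"delta_pos": [-0.18, 0, 0], "rot": [0, 0, 0]}, {"delta_pos": [-0.22, 0, 0], "rot": [0, 0, 0]}, {"delta_pos": [-0.26, 0, 0], "rot": [0, 0, 0]}, {"delta_pos": [-0.27, 0, 0], "rot": [0, 0, 0]}, {"delta_pos": [-0.27, 0, 0], "rot": [0, 0, 0]}])

```text
clock: 36.4
tcp_pos: [594.4, 331.5, 274.2]
tcp_rot: [0.578, -0.408, 0.578, 0.408]
wrist_force: [0.3, 0.3, -1.3]
width: 0.319
```

```bash
python3 - <<'E'
from h import *
go(614,-81,270,70.4)
E
```

```text
pos [594.4 331.5 274.2] psi 70.42 delta [0.0042, -0.1567, -0.382] rot [0.0003, 0.0003, 0.0004]
```

>>> step_arm(deltas=[{"delta_pos": [0, -0.01, -0.025], "rot": [0, 0, 0]}, {"delta_pos": [0, -0.028, -0.068], "rot": [0, 0, 0]}, {"delta_pos": [0, -0.046, -0.112], "rot": [0, 0, 0]}, {"delta_pos": [0, -0.064, -0.156], "rot": [0, 0, 0]}, {"delta_pos": [0, -0.082, -0.2], "rot": [0, 0, 0]}, {"delta_pos": [0, -0.1, -0.244], "rot": [0, 0, 0]}, {"delta_pos": [0, -0.118, -0.288], "rot": [0, 0, 0]}, {"delta_pos": [0, -0.136, -0.332], "rot": [0, 0, 0]}, {"delta_pos": [0, -0.154, -0.376], "rot": [0, 0, 0]}, {"delta_pos": [0.03, -0.157, -0.382], "rot": [0, 0, 0]}])

```text
clock: 37.4
tcp_pos: [614.9, -87.6, 242.9]
tcp_rot: [0.578, -0.408, 0.58, 0.404]
wrist_force: [-0.0, -0.2, -0.1]
width: 0.326
```

>>> step_arm(deltas=[{"delta_pos": [0.02, 0, 0], "rot": [0, 0, 0]}, {"delta_pos": [0.02, 0, 0], "rot": [0, 0, 0]}, {"delta_pos": [0.02, 0, 0], "rot": [0, 0, 0]}, {"delta_pos": [0.02, 0, 0], "rot": [0, 0, 0]}, {"delta_pos": [0.02, 0, 0], "rot": [0, 0, 0]}, {"delta_pos": [0.02, 0, 0], "rot": [0, 0, 0]}])

```text
clock: 38.0
tcp_pos: [613.9, -81.0, 223.1]
tcp_rot: [0.577, -0.408, 0.579, 0.408]
wrist_force: [0.4, 0.7, -0.3]
width: 0.322
```

```bash
python3 - <<'E'
from h import *
d,M=shot('wrist','w28'); print(M[:3,3])
u,v=map(int,proj(d,(558,-61.5,107)));
a,b=max(0,v-75),u-100;print(b,a)
cv2.imwrite('pics/w28c.png',cv2.resize(d['frame'][a:a+150,b:b+200],None,fx=4,fy=4,interpolation=cv2.INTER_CUBIC))
cv2.imwrite('pics/w28d.png',cv2.resize(d['frame'][210:330,240:400],None,fx=5,fy=5,interpolation=cv2.INTER_CUBIC))
E
```

```text
[613.93682747 -81.04746295 223.10297705]
218 54
```

View pics/w28c.png

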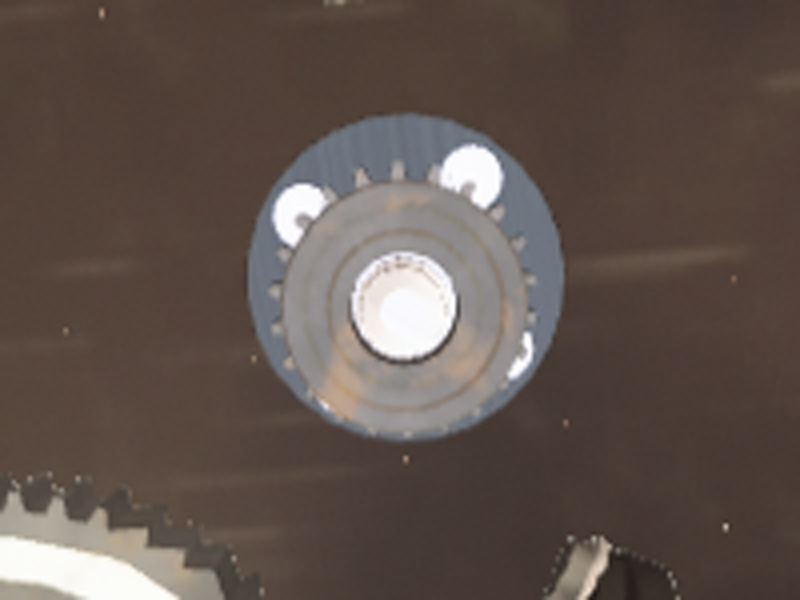

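View pics/w28d.png

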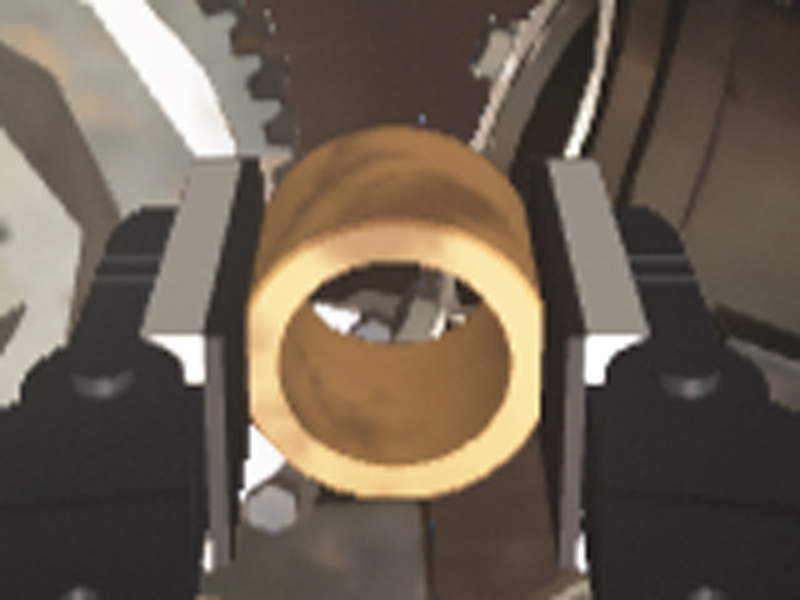

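```bash
python3 - <<'E'
from h import *
d=load('w28'); M=d['T']@np.linalg.inv(d['mount'])
for u,v,z in((318.9,129.9,105),(319.6,130.9,118)):
    p=plane(d,u,v,z);print(p,intool(M,p))
go(556.5,-61.0,132,70.4)
E
```

```text
[558.63784811 -61.49254024 105.        ] [118.17  58.51   0.26]
[558.80794605 -60.93557991 118.        ] [105.17  58.55   0.8 ]
pos [613.9 -81.1 223. ] psi 70.45 delta [0.0911, 0.0607, 0.0] rot [0.0009, -0.0028, -0.0014]
```

>>> step_arm(deltas=[{"delta_pos": [0, 0.025, 0], "rot": [0, -0.002, -0.001]}, {"delta_pos": [0, 0.05, 0.0003], "rot": [0, -0.002, -0.001]}, {"delta_pos": [0.02, 0.06, 0.0003], "rot": [0, -0.002, -0.001]}, {"delta_pos": [0.05, 0.06, 0.0003], "rot": [0, -0.002, -0.001]}, {"delta_pos": [0.08, 0.06, 0.0003], "rot": [0, -0.002, -0.001]}, {"delta_pos": [0.09, 0.06, 0.0003], "rot": [0, -0.002, -0.001]}, {"delta_pos": [0.09, 0.06, 0.0003], "rot": [0, -0.002, -0.001]}, {"delta_pos": [0.09, 0.06, 0.0003], "rot": [0, -0.002, -0.001]}, {"delta_pos": [0.09, 0.06, 0.0003], "rot": [0, -0.002, -0.001]}])

```text
clock: 38.95
tcp_pos: [558.1, -61.5, 133.9]
tcp_rot: [0.578, -0.408, 0.578, 0.407]
wrist_force: [0.4, 0.7, -0.5]
width: 0.32
```

```bash
python3 - <<'E'
from h import *
d,M=shot('wrist','w29')
cv2.imwrite('pics/w29c.png',cv2.resize(d['frame'][190:340,220:420],None,fx=4,fy=4,interpolation=cv2.INTER_CUBIC))
go(556.6,-60.7,118,70.4)
E
```

```text
pos [557.9 -61.4 133.8] psi 70.42 delta [0.0158, 0.0015, 0.0003] rot [0.0003, -0.0006, 0.0011]
```

View pics/w29c.png

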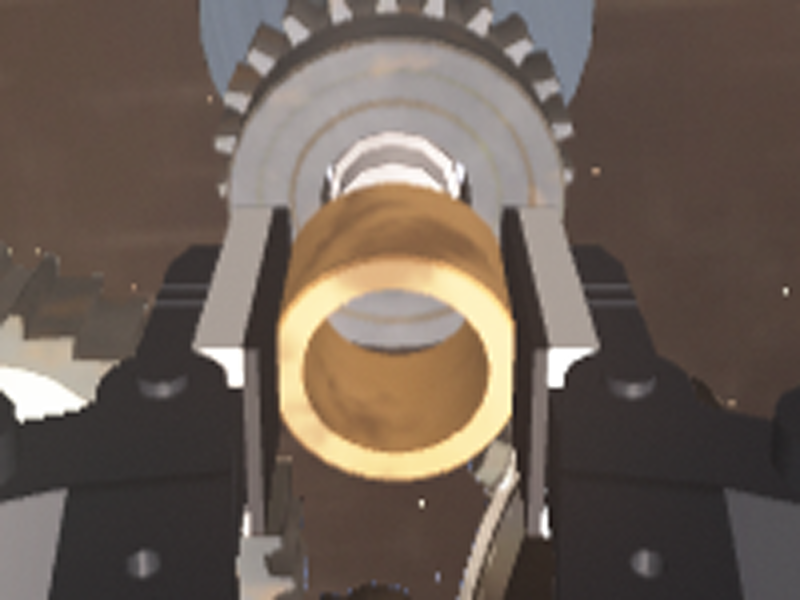

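>>> step_arm(deltas=[{"delta_pos": [0, 0.0009, 0.0002], "rot": [0, 0, 0]}, {"delta_pos": [0.006, 0.0009, 0.0002], "rot": [0, 0, 0]}, {"delta_pos": [0.011, 0.0009, 0.0002], "rot": [0, 0, 0]}, {"delta_pos": [0.0145, 0.0009, 0.0002], "rot": [0, 0, 0]}, {"delta_pos": [0.0145, 0.0009, 0.0002], "rot": [0, 0, 0]}, {"delta_pos": [0.0145, 0.0009, 0.0002], "rot": [0, 0, 0]}])

```text
clock: 39.6
tcp_pos: [555.8, -60.7, 117.5]
tcp_rot: [0.577, -0.407, 0.579, 0.408]
wrist_force: [0.3, -0.6, -0.9]
width: 0.317
```

```bash
python3 - <<'E'
from h import *
d,M=shot('wrist','w30')
cv2.imwrite('pics/w30c.png',cv2.resize(d['frame'][210:330,240:400],None,fx=5,fy=5,interpolation=cv2.INTER_CUBIC))
print(readout.get_obs()['wrist_force'])
go(556.6,-60.7,109.4,70.4)
E
```

```text
[-0.57669486 -0.3478091  -1.01027119]
pos [556.  -60.7 117.7] psi 70.41 delta [0.0083, -0.0006, 0.0002] rot [0.0003, -0.0009, -0.0021]
```

View pics/w30c.png

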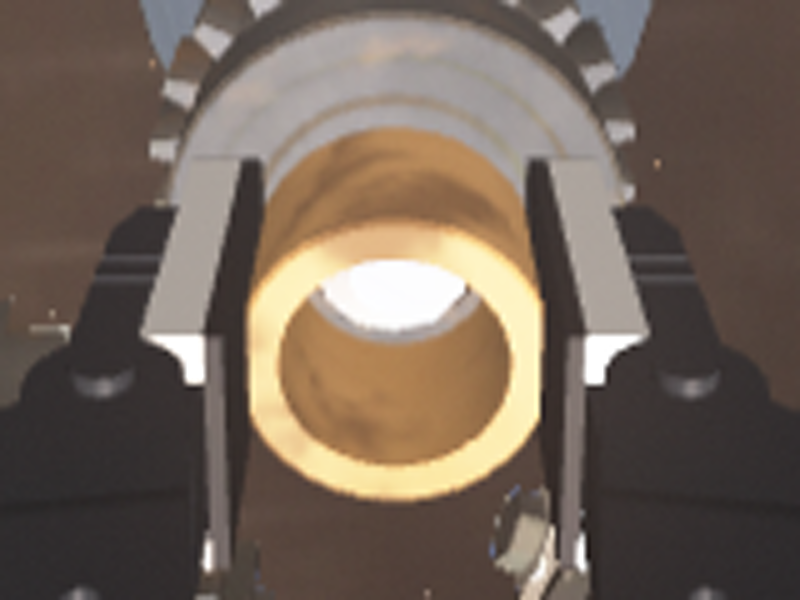

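```bash
python3 - <<'E'
from h import *
d=load('w30')
print(tplane(d,318.6,210+330/5-.4,3.7),tplane(d,318.6,210+343/5-.4,2.4))
E
```

```text
[  3.7  -12.33  -0.04] [  2.4  -13.15  -0.04]
```

>>> step_arm(deltas=[{"delta_pos": [0, -0.0005, 0.0001], "rot": [0, 0, 0]}, {"delta_pos": [0.0015, -0.0005, 0.0001], "rot": [0, 0, 0]}, {"delta_pos": [0.003, -0.0005, 0.0001], "rot": [0, 0, 0]}, {"delta_pos": [0.0045, -0.0005, 0.0001], "rot": [0, 0, 0]}, {"delta_pos": [0.006, -0.0005, 0.0001], "rot": [0, 0, 0]}, {"delta_pos": [0.006, -0.0005, 0.0001], "rot": [0, 0, 0]}])

```text
clock: 40.25
tcp_pos: [556.2, -60.7, 111.5]
tcp_rot: [0.577, -0.407, 0.579, 0.408]
wrist_force: [-0.4, 0.7, -0.5]
width: 0.322
```

```bash
python3 - <<'E'
from h import *
print(readout.get_obs()['wrist_force'],readout.get_obs()['torque'])
go(556.6,-60.7,109.4,70.4)
E
```

```text
[-0.42126468  0.74616514 -0.49929593] [-0.01619419  0.06627926  0.00195892]
pos [556.2 -60.7 111.5] psi 70.42 delta [0.0021, -0.0004, 0.0002] rot [0.0003, -0.0009, -0.0025]
```

>>> step_arm(deltas=[{"delta_pos": [0.001, -0.0002, 0], "rot": [0, 0, 0]}, {"delta_pos": [0.002, -0.0002, 0], "rot": [0, 0, 0]}, {"delta_pos": [0.003, -0.0002, 0], "rot": [0, 0, 0]}, {"delta_pos": [0.003, -0.0002, 0], "rot": [0, 0, 0]}, {"delta_pos": [0.003, -0.0002, 0], "rot": [0, 0, 0]}])

```text
clock: 40.75
tcp_pos: [556.8, -60.9, 109.4]
tcp_rot: [0.577, -0.408, 0.578, 0.408]
wrist_force: [-1.6, -1.2, 4.9]
width: 0.322
```

```bash
python3 - <<'E'
from h import *
d,M=shot('wrist','w31')
cv2.imwrite('pics/w31c.png',cv2.resize(d['frame'][210:330,240:400],None,fx=5,fy=5,interpolation=cv2.INTER_CUBIC))
print(M[:3,3],readout.get_obs()['wrist_force'],readout.get_obs()['torque'])
E
```

```text
[556.78032059 -60.91925418 109.39946802] [-2.00396274  0.16664583  5.81270975] [0.03678401 0.23019599 0.03189309]
```

View pics/w31c.png

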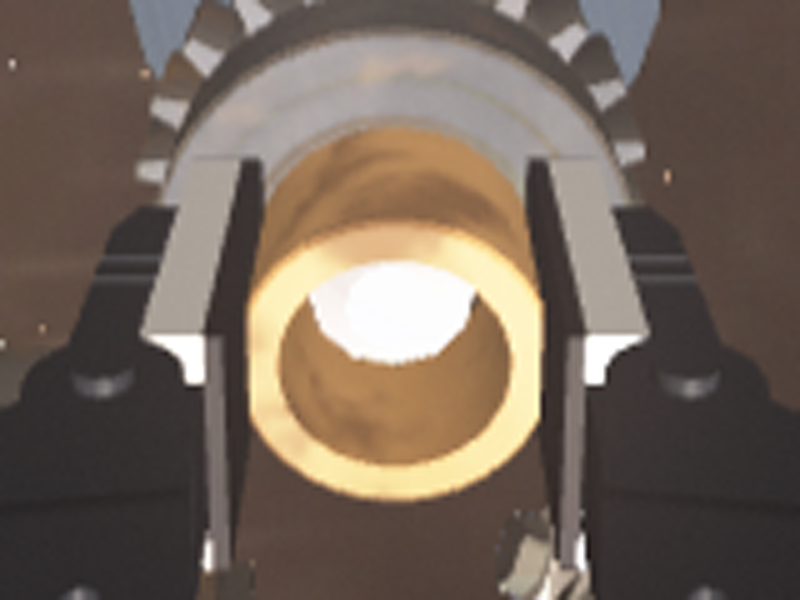

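Contact at TCP z = 109.4, exactly the expected seat height. Release, rise, and look.

>>> step_arm(deltas=[{"delta_pos": [0, 0, 0], "rot": [0, 0, 0]}, {"delta_pos": [0, 0, 0], "rot": [0, 0, 0]}, {"delta_pos": [0, 0, 0], "rot": [0, 0, 0]}, {"delta_pos": [0, 0, 0], "rot": [0, 0, 0]}, {"delta_pos": [0, 0, 0], "rot": [0, 0, 0]}], hand=0.06)

```text
clock: 41.3
tcp_pos: [556.5, -60.8, 108.6]
tcp_rot: [0.577, -0.407, 0.578, 0.408]
wrist_force: [-0.3, 0.0, -0.0]
width: 0.702
```

>>> step_arm(deltas=[{"delta_pos": [-0.01, 0, 0], "rot": [0, 0, 0]}, {"delta_pos": [-0.04, 0, 0], "rot": [0, 0, 0]}, {"delta_pos": [-0.08, 0, 0], "rot": [0, 0, 0]}, {"delta_pos": [-0.12, 0, 0], "rot": [0, 0, 0]}, {"delta_pos": [-0.15, 0, 0], "rot": [0, 0, 0]}, {"delta_pos": [-0.15, -0.03, 0], "rot": [0, 0, 0]}, {"delta_pos": [-0.15, -0.05, 0], "rot": [0, 0, 0]}, {"delta_pos": [-0.15, -0.05, 0], "rot": [0, 0, 0]}, {"delta_pos": [-0.15, -0.05, 0], "rot": [0, 0, 0]}, {"delta_pos": [-0.15, -0.05, 0], "rot": [0, 0, 0]}])

```text
clock: 42.3
tcp_pos: [602.9, -77.1, 258.7]
tcp_rot: [0.577, -0.407, 0.579, 0.408]
wrist_force: [-0.3, 0.2, -0.4]
width: 0.7
```

```bash
python3 - <<'E'
from h import *
d,M=shot('wrist','w32'); print(M[:3,3])
u,v=map(int,proj(d,(558.4,-61.5,129)));a,b=max(0,v-75),u-100
cv2.imwrite('pics/w32c.png',cv2.resize(d['frame'][a:a+150,b:b+200],None,fx=4,fy=4,interpolation=cv2.INTER_CUBIC))
s,_=shot('scene','s2'); t,_=shot('top','t2')
u,v=map(int,proj(s,(558,-61,80))); cv2.imwrite('pics/s2c.png',cv2.resize(s['frame'][v-60:v+60,u-80:u+80],None,fx=5,fy=5,interpolation=cv2.INTER_CUBIC))
f=d['frame'].astype(int); k=(f[...,2]-f[...,0]>45).astype(np.uint8)
k[:, :270]=0;k[:,370:]=0;k[220:]=0
cs,_=cv2.findContours(k,cv2.RETR_EXTERNAL,cv2.CHAIN_APPROX_NONE)
c=max(cs,key=cv2.contourArea); print(cv2.contourArea(c),c[:,0].mean(0))
blobs(d,k,129,100)
m=np.zeros_like(k); cv2.drawContours(m,[c],-1,1,-1)
ys,xs=np.nonzero(m&k); P=np.array([pt(d,x,y) for x,y in zip(xs,ys)]); print("bush z pct",np.percentile(P[:,2],[10,30,50,70,90]))
T=P[P[:,2]>124]; A=np.c_[T[:,:2]-[558.4,-61.5],np.ones(len(T))]; print("plane",np.linalg.lstsq(A,T[:,2],rcond=None)[0])
E
```

```text
[602.94555817 -77.13656168 258.66700392]
910.0 [315.30645161 146.7983871 ]
blob [315.3 146.8] xy [559.79 -63.36] r 15.8 sd 1.94 area 910.0
hole [318.6 141.4] xy [557.66 -61.25] r 10.18 sd 0.43 area 411.5
bush z pct [106.57946104 126.58920983 127.94583231 128.59060808 129.25454318]
plane [ -0.38061168   0.13453157 129.73550271]
```

View pics/w32c.png

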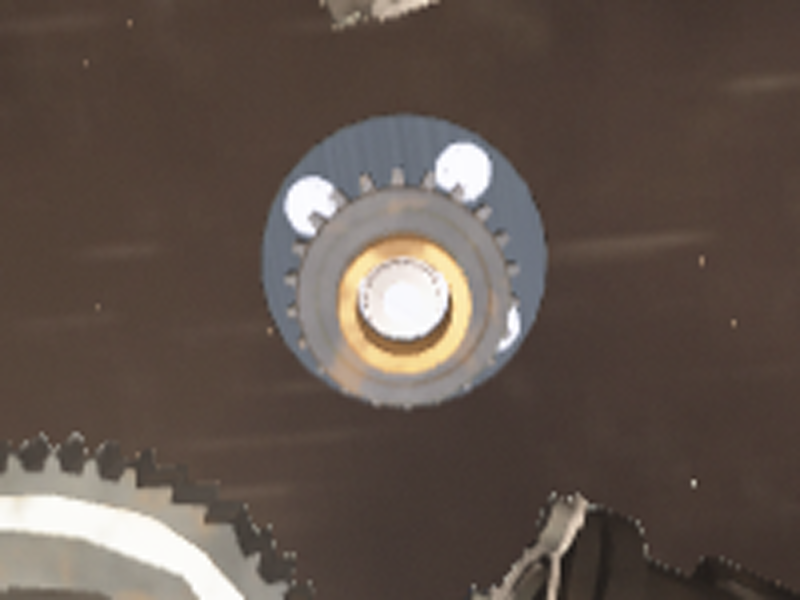

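View pics/s2c.png

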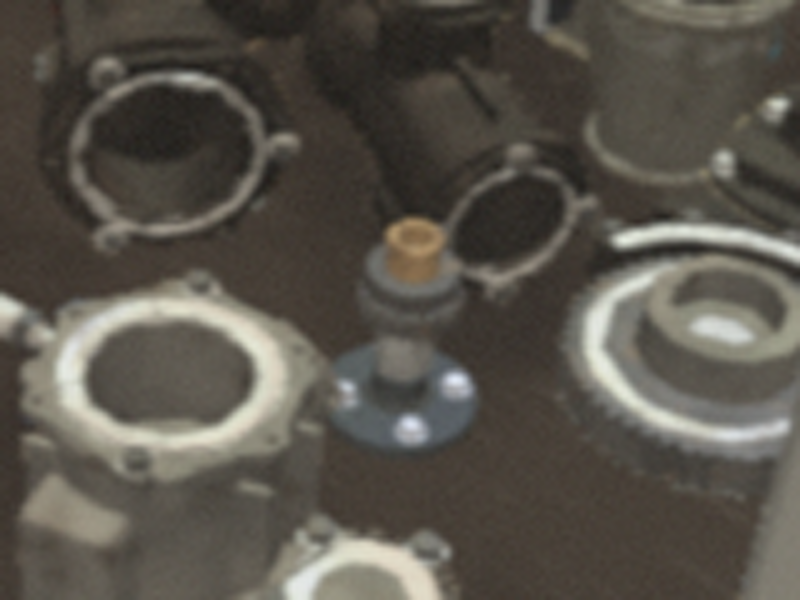

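View pics/t2.png

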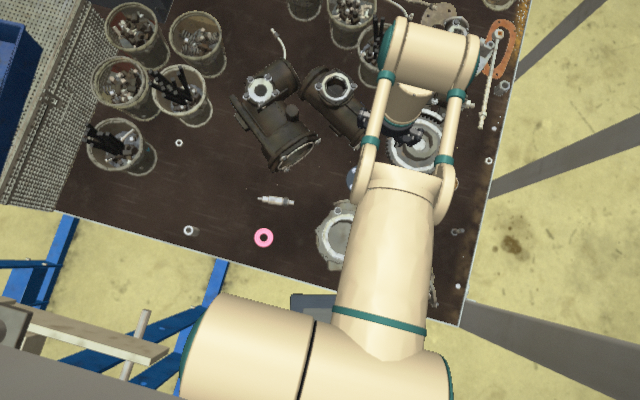

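```bash
python3 - <<'E'
from h import *
d=load('w32'); u,v=map(int,proj(d,(558.4,-61.5,129)));a,b=max(0,v-75),u-100
for x,y in((349,305),(462,303),(405,243),(405,366),(365,265),(445,265),(365,350),(447,345),(330,240),(480,240),(330,360),(480,360)):
    print((x,y),np.round(pt(d,round(b+x/4-.4),round(a+y/4-.4)),1))
E
```

```text
(349, 305) [554.8 -73.1 128.4]
(462, 303) [562.4 -49.1 128.6]
(405, 243) [545.9 -56.6 128.8]
(405, 366) [571.8 -65.8 128.1]
(365, 265) [547.8 -66.7 128.8]
(445, 265) [553.7 -50.  129. ]
(365, 350) [565.3 -73.1 128.4]
(447, 345) [570.2 -55.7 130.2]
(330, 240) [540.9 -74.  106.4]
(480, 240) [553.1 -39.8 105.8]
(330, 360) [567.6 -84.  107.4]
(480, 360) [580.2 -48.9 106.1]
```

Bush top is level at about 128.5 (nominal 129) and the bearing top at about 106.5 (nominal 107), so every part is down. Handing in.

```bash
python3 - <<'E'
from workcell import r
print(r.close_job())
E
```

```text
the job is handed in; nothing more can be done
None
```

The idler is built on the stub shaft in the order asked: hexagon sleeve, gear with its journal up, ball bearing, bronze bush. I handed the job in at about 42 s, with the gripper open and clear of the parts.

- **Seating:** each part met resistance within about 0.1 mm of its expected seat height, with a light push of about 4–8 N. Lateral forces stayed below about 3 N.
- **Last look (wrist camera):** the bush top reads 128.1–129.0 mm all round, apart from one stray reading of 130.2. It should be 129. The bearing top reads 105.8–107.4 mm and should be 107. The journal is central in the bush.
- **Check that disagreed:** a rough plane fitted to all the bush-coloured points came out tilted. I put that down to points on the bore wall being mixed in. Readings taken one by one around the rim showed the bush level, so I went by those.
- **Bystanders:** I didn't touch any. In the last top view the piston pin, injector and bolt are where they were. The arm hides the core plug in that view; it was last seen in place from the wrist camera at about 17 s.

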